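# Even out the toy fence with its spacer block

### The job

With the lime spacer block from the cup, set the toy fence to equal gaps exactly as wide as the block: hold its flat face snug against the part already set (the fixed post, then red, then yellow) and press it down, firmly but never hard, until you feel it bottom on the pad below, so that its orange-marked sloping side pushes the next slat (red, yellow, then blue) away. Do not push back a slat already set, and move slats with the block only, never the gripper. Leave the block standing fully home in the last gap, let go, and leave the ramekin, snack pot and spoon alone.

Things in the scene. Friction and masses are not known exactly. Their poses are not given: they have to be found in the camera images.
- toy: Fence toy, fixed to the tray: white plastic base 70 x 176 x 16 mm (x, y, z) with a slot 37 mm wide (x) along its middle. Origin: centre of its underside, on the tray. Its y axis runs along the row, from the wooden post to the blue slat; x across the row. Turned up to 20 degrees. All fence parts have the same axes as the toy.
- track: Grey floor of the slot, origin on the toy's axis 3 mm above its underside. It carries three black cushion pads, 34 x 22 mm, one under each finished gap, on which the block bottoms. Their tops have settled differently: each lies anywhere from 8 to 16 mm above the toy's underside, to be found by feel. A pad gives about 1 mm per 8 N and springs back.
- post: Fixed wooden end post of the fence, rigid, 40 mm wide (x), 14 mm thick (y), 44 mm high (z). Origin: centre of its underside, on top of the base (16 mm above the toy's underside). All fence parts are slick (friction about 0.25 against the block).
- peg_red: Red slat, next to the post, same size and origin as the post. It only slides, stiffly, along the toy's y axis: it stays put below about 9 N, moves above that and stays where left. Every slat starts 3 to 8 mm short of its right place (on the post side), so each gap is 16 to 21 mm wide when its turn comes.
- peg_yellow: Yellow slat, second, as the red one but looser: it slides above about 6 N.
- peg_blue: Blue slat, third and last, as the red one but looser still: it slides above about 3.5 N.
- spacer: Lime spacer block, loose, about 70 g, 30 (x) x 24 (y) x 92 mm high, z up. Origin: bottom plane, middle of the 24 mm thickness. Face y = -12 mm is flat over the full height; the other is at y = +12 from 34 mm up and below that slopes in to y = -3 at the bottom (nose 9 mm thick). Orange bands on top and upper side mark the sloping side. Collar 40 (x) x 22 mm (y) at 48 to 52 mm height; grip above.
- cup: Clear upright holder fixed to the tray, on a blue foot 60 x 56 mm; outside 39 x 34 mm; end walls (x) 52 mm high carry the block's collar, side walls (y) 44 mm high. The block hangs in it upright, 4 mm above the tray, orange side the same way as the toy's y axis within 40 degrees. Origin: centre of its underside; same axes as the block at the start.
- ramekin: White ceramic ramekin, 84 mm across, 45 mm high, loose; leave alone. Origin: centre of its underside.
- snack_pot: Blue snack pot with orange twist cap, 68 mm across, 70 mm high, loose; leave alone. Origin: centre of its underside.
- spoon: Lime green spoon, 140 mm long, loose, lying on the tray on the robot's side of the toy; leave alone.
- spacer_grip (a point): Middle of the spacer block's plain grip part (30 mm in x, 24 mm in y, from 52 to 92 mm above its bottom), 74 mm above the bottom, same axes. With the block bottomed, fence tops are 44 to 55 mm above its bottom, so grip from 57 mm up to keep the gripper off the fence.
Things that resemble listed ones, but are neither listed nor needed, are in the scene too. What is shaped like the spacer but grey or purple is not meant.

How it is judged (in metres and radians):
On the way, in this order (a step that is already met when the one before it is completed fails the run):
1. the held block is pressed down on the pad (over 2.5 N) between the wooden post and the red slat, the gap there being 24 mm within 1.6 mm (y of spacer in the frame of post between 0.0165 and 0.0215 m and x of spacer in the frame of post between -0.014 and 0.014 m and contact force between spacer and track above 2.5 N and contact force between the fingers and spacer above 0.5 N and y of peg_red in the frame of post between 0.0364 and 0.0396 m), for 0.15 s.
2. the held block is pressed down on the pad (over 2.5 N) between the red and the yellow slat, the gap there being 24 mm within 1.6 mm (y of spacer in the frame of peg_red between 0.0165 and 0.0215 m and x of spacer in the frame of peg_red between -0.014 and 0.014 m and contact force between spacer and track above 2.5 N and contact force between the fingers and spacer above 0.5 N and y of peg_yellow in the frame of peg_red between 0.0364 and 0.0396 m), for 0.15 s.
3. the held block is pressed down on the pad (over 2.5 N) between the yellow and the blue slat, the gap there being 24 mm within 1.6 mm (y of spacer in the frame of peg_yellow between 0.0165 and 0.0215 m and x of spacer in the frame of peg_yellow between -0.014 and 0.014 m and contact force between spacer and track above 2.5 N and contact force between the fingers and spacer above 0.5 N and y of peg_blue in the frame of peg_yellow between 0.0364 and 0.0396 m), for 0.15 s.
At the end, for the whole second after the job is handed in: All three gaps are 24 mm within 1.6 mm; the block stands released, at rest and upright (within 0.1 rad), down in the slot (its bottom at most 17.5 mm above the toy's underside) between the yellow and the blue slat (y of peg_red in the frame of post between 0.0364 and 0.0396 m and y of peg_yellow in the frame of peg_red between 0.0364 and 0.0396 m and y of peg_blue in the frame of peg_yellow between 0.0364 and 0.0396 m and y of spacer in the frame of peg_yellow between 0.0165 and 0.0215 m and x of spacer in the frame of peg_yellow between -0.014 and 0.014 m and z of spacer in the frame of track between 0 and 0.0145 m and angle between spacer's own z axis and vertical below 0.1 rad and linear speed of spacer below 0.01 m/s and contact force between each of the arm, the fingers and spacer below 0.1 N); the robot touches nothing.
It fails at once if a cushion pad is pressed too hard (over 20 N), or the block is forced between the fence parts (over 45 N of contact force in all) (contact force between spacer and track above 20 N or contact force between spacer and toy above 45 N).
It fails at once if the gripper touches the fence toy (over 1 N) (contact force between any of the fingers, the arm and toy above 1 N).
It fails at once if ramekin, snack pot or spoon moved more than 15 mm (distance of any of ramekin, snack_pot, spoon from where it was at the start of the episode above 0.015 m).
It also fails if it takes over 72 s, if anything falls off the work surface, if the arm or the gripper's body presses on something with over 40 N, if the wrist force passes 120 N, or if a joint passes its speed limit or range.

### The arm

A 6-joint arm with a two-finger parallel gripper is mounted at the origin on the work surface. World frame = base frame: x ahead of the robot, y to its left, z up, the work surface at z = 0. Lengths are in mm, angles in rad, forces in N, time in s.
With the tool pointing down it reaches from about 400 to 825 mm from the base axis. Payload 7 kg.
Tool frame: the origin (TCP) lies at the very end of the fingers, on their centre line; the grasp point (between the pads) lies 19 mm behind it (bot.pinch_z is the distance from the TCP to the grasp point, in mm); z points along the fingers, y is the direction in which the jaws open and shut (so a half turn about z gives the same grasp; the last joint's range is limited). The gripper opens to 85 mm and grips with 20 to 120 N. Pads are 22 mm wide; open, the fingers measure 114 mm over their backs; the gripper's body (76 mm by 85 mm) begins 54 mm behind the grasp point. The pads swing forward as they close: fully open they stand 13 mm farther back than shut.
Start: joints at [-0.926, 0.359, 0.012, 0, -1.224, -0.288], TCP at [235.735, -632.475, 231.302] pointing down, gripper open.
Joint ranges: [-3.07, 3.07], [-1.43, 2.12], [-1.02, 1.25], [-3.03, 1.67], [-3.05, -0], [-3.03, 3.03]. Speed limits (rad/s): [2.39, 2.39, 3.01, 3.14, 3.14, 3.14].

### API

Orientations are given as [roll, pitch, yaw] about the fixed x, y, z axes, in that order (R = Rz(yaw) Ry(pitch) Rx(roll)).
In Python, from bench import bot, eyes, workorder gives the robot as it stands. The module is installed in compiled form; this text tells all that it offers.
- The arm moves only by the tool play_rows, never from a script. Its argument "motion" is a list of rows, each an object of numbers: "x", "y", "z": the shift along the tool's x, y, z in m; "rx", "ry", "rz": the turn, a rotation vector about the tool's x, y, z in rad; "hand": the gripper command: -1 is fully open, 1 is shut, values between are in proportion. A call has 1 to 5 rows; each row shifts and turns the commanded pose from where the row before left it, along the tool's axes as they then stand; what a row does not reach is not made up. A row lasts 1/10 s, in which the tool goes at most 50 mm and 8.59 degrees, less where a joint would pass 70% of its speed; a pose out of reach is approached as far as the arm can. A call is refused whole if a number of a shift passes 0.05 or a number of a turn 0.15, either way. A call with a gripper value outside its range is refused whole. The fingers move at their own pace and stop on an object; the grip force is fixed at half the most. Time passes only in rows, so rows that do not move let the fingers close. It gives the time, the measured TCP pose, the force and the opening at its end, in the units of the state.
- bot.state(): the state, without advancing time (a new reading comes with each control period).
- eyes.camera(name): name is "scene" or "top" or "wrist"; returns a dict with "pixels" (400x640x3 uint8, red, green, blue), "z_map" (400x640 float32, mm along the optical axis (not along the pixel's ray), 0 where there is no reading), "fov_y" (degrees; the focal length in pixels is half the picture's height over the tangent of half this angle, whatever the lens; pixels are square), "cx", "cy" (the principal point, pixels), "origin" and "rotation" of the camera in the world. Camera axes: x right, y down, z forward; pixel columns grow to the right and rows downward; lengths in mm; the calibration is good to about 2 mm. A picture is of the moment at which its call begins.
- workorder.job_done(): hands the job in, once; it reports no verdict.
The state is a dict: "time_s": time; "qpos": joint angles; "joint_velocities": joint speeds; "joint_efforts": joint torques, N m; "tcp_pos": TCP position; "eef_rot": TCP orientation; "force": force on the tool from outside, world axes, zero at the start; "ft_torque": the same for the moment, N m; "gripper_width": finger opening in mm.
Only numpy, scipy, OpenCV 4.12 (cv2) and the standard library are available. Lean on these libraries where they do the work, as an engineer would, in place of code of your own. Each camera call takes 0.05 s, during which the arm holds its last target. There are 200 camera calls.

## Working session

There is one attempt and no reset: what is moved stays moved. The work goes in short steps, Python scripts to look and compute and a tool call to move; the robot and the scene stay as the last step left them, time stands still between calls to the robot, and variables do not carry over. Pictures are saved under pics/ and viewed, about 8 in all and at most 12, crops included, and the job is handed in when it is done.

Besides the shell and the picture viewer there is one more tool, called after "Emit:" as a command line: name --argument value ..., lists and objects as JSON in quotes. play_rows: Moves the arm, as the interface text tells. Its arguments: {"type":"object","properties":{"motion":{"type":"array"}},"required":["motion"]}

```bash
mkdir -p pics; cat > h.py <<'E'
import numpy as np, cv2
from bench import bot, eyes, workorder
def cam(n):
    c=eyes.camera(n); np.savez(f'{n}.npz',**{k:np.array(v) for k,v in c.items()}); return c
def load(n): return {k:v for k,v in np.load(f'{n}.npz').items()}
def f(c): return 200/np.tan(np.radians(float(c['fov_y']))/2)
def ray(c,u,v):
    d=np.stack([(np.asarray(u,float)-c['cx'])/f(c),(np.asarray(v,float)-c['cy'])/f(c),np.ones(np.shape(u))],-1)
    return d@np.array(c['rotation']).T
def plane(c,u,v,z):
    d=ray(c,u,v); o=np.array(c['origin']); return o+d*((z-o[2])/d[...,2])[...,None]
def pts(c):
    u,v=np.meshgrid(np.arange(640),np.arange(400)); return np.array(c['origin'])+ray(c,u,v)*c['z_map'][...,None]
def proj(c,p):
    q=(np.asarray(p,float)-c['origin'])@np.array(c['rotation']); return q[...,0]/q[...,2]*f(c)+c['cx'],q[...,1]/q[...,2]*f(c)+c['cy']
def save(n,im,s=1): cv2.imwrite(f'pics/{n}.png',cv2.resize(im[...,::-1],None,fx=s,fy=s,interpolation=cv2.INTER_CUBIC))
E
python3 - <<'E'
from h import *
print(bot.state())
a=cam('top'); b=cam('scene')
for c in (a,b): print(c['origin'],c['rotation'],c['fov_y'],c['cx'],c['cy'])
save('top0',a['pixels']);save('scene0',b['pixels'])
E
```

```text
{'time_s': 0.0, 'qpos': array([-9.25891581e-01,  3.59359808e-01,  1.10618758e-02, -3.46576384e-04,
       -1.22411906e+00, -2.88085619e-01]), 'joint_velocities': array([-3.07061880e-04,  9.74239033e-05,  1.85369802e-04,  8.36229387e-04,
        1.31804830e-03, -5.55372220e-04]), 'joint_efforts': array([ 1.36454186e-03, -5.83322096e+01,  2.93427318e+01,  6.93711519e+00,
       -6.14843419e-03, -5.18538172e-06]), 'tcp_pos': array([ 235.56662556, -632.03947304,  230.38316182]), 'eef_rot': array([ 3.13994621e+00, -1.48121758e-04, -2.78489143e+00]), 'force': array([ 0.0591935 , -0.70816131,  1.16310838]), 'ft_torque': array([ 0.01248902,  0.04902634, -0.01469883]), 'gripper_width': 85.41012465948965}
[ 323.01664128 -160.39959536 1236.99617957] [-3.05984171e+00  1.56453334e-03 -1.57616857e+00] 54.1984067133932 324.8131681501029 197.41783138185065
[ 727.22764432 -616.20560351 1006.84308537] [-2.61540533  0.01193458  0.56862463] 53.28920853634745 316.910230734834 194.46540463116133
```

```bash
sed -i "s/^def cam(n):/from scipy.spatial.transform import Rotation as Ro\ndef cam(n):/; s/c=eyes.camera(n); /c=dict(eyes.camera(n)); r=np.array(c['rotation']); c['rotation']=r if r.shape==(3,3) else Ro.from_euler('xyz',r).as_matrix(); /" h.py; python3 - <<'E'
from h import *
a=cam('top');b=cam('scene')
P=pts(a); print(P[200,320],P[100,100]); print(a['rotation'].round(2))
E
```

```text
[ 415.24341327 -143.86687269   13.20330924] [746.66251077 570.67342527  -3.29659203]
[[-0.01 -1.    0.08]
 [-1.    0.01  0.  ]
 [-0.   -0.08 -1.  ]]
```

View pics/top0.png

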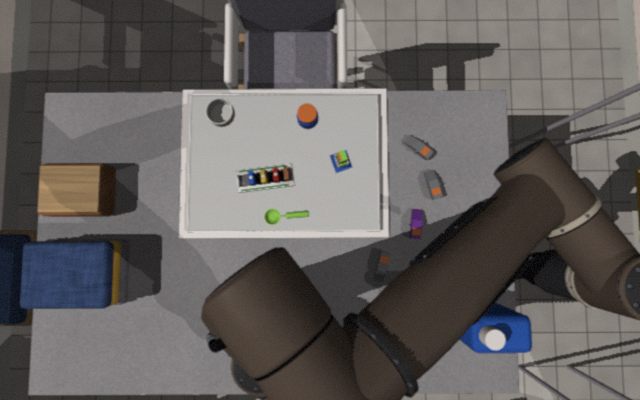

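View pics/scene0.png

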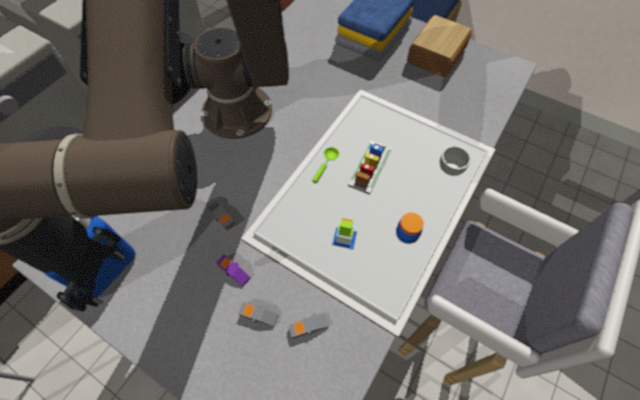

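The top view shows the toy at px (265,177), with the post on the right and the blue slat on the left. The lime block stands in the blue-footed cup at (342,159), and the decoys (2–3 grey, 1 purple) lie outside the tray at (420,146), (432,184), (417,222) and (380,262). Only the one at (342,159) is lime, upright and in the cup, so I'll confirm it in an enlarged crop.

```bash
python3 - <<'E'
from h import *
a=load('top');b=load('scene')
im=np.hstack([cv2.resize(a['pixels'][140:200,225:365],(790,340),interpolation=cv2.INTER_CUBIC)])
im2=cv2.resize(b['pixels'][135:255,310:440],(270,250),interpolation=cv2.INTER_CUBIC)
out=np.zeros((590,790,3),np.uint8); out[:340]=im; out[340:,:270]=im2
save('crop1',out)
P=pts(a);Q=pts(b)
print('tray z',np.median(P[110:140,230:280,2]),P[125,250], P[210,340])
hsv=cv2.cvtColor(a['pixels'],cv2.COLOR_RGB2HSV)
for n,(lo,hi) in dict(lime=((35,120,100),(50,255,255)),orange=((5,150,120),(18,255,255)),red=((172,120,60),(180,255,255)),red2=((0,120,60),(4,255,255)),yel=((20,120,100),(32,255,255)),blue=((105,120,60),(125,255,255))).items():
    m=cv2.inRange(hsv,lo,hi); m[:95]=0;m[230:]=0;m[:,:190]=0;m[:,380:]=0
    k,l,s,ce=cv2.connectedComponentsWithStats(m)
    for i in range(1,k):
        if s[i,4]>6: print(n,s[i],ce[i].round(1),np.median(P[l==i],0).round(0))
E
```

```text
tray z 10.925759239416834 [656.93785786  78.79570004  11.47288242] [ 383.52160029 -206.42496207   12.36178836]
lime [339 151   8  11  53] [342.9 155.7] [ 537. -213.  107.]
lime [339 162   7   3  13] [342.5 163.1] [ 522. -215.   67.]
lime [265 209  16  15 162] [272.3 216.1] [366.   6.  17.]
lime [285 211  23   6  96] [297.1 214. ] [371. -73.  30.]
orange [298 104  19  19 263] [306.7 112.9] [ 674. -107.   80.]
orange [337 153   4   7  13] [338.6 156.4] [ 537. -201.  108.]
red2 [272 168   6   5  19] [274.6 170.3] [502.  -9.  70.]
red2 [273 175   6   7  32] [275.5 178. ] [479. -10.  70.]
yel [339 153   3   9  10] [340.  157.4] [ 532. -204.  106.]
yel [260 170   5   5  19] [262.1 171.7] [496.  29.  71.]
yel [261 176   5   7  28] [263.2 179.5] [474.  26.  70.]
blue [298 119  19   9  69] [307.9 124. ] [ 647. -108.   50.]
blue [331 155  20  17  81] [339.  165.3] [ 519. -198.   14.]
blue [248 171   7  14  57] [251.3 178. ] [476.  62.  68.]
```

View pics/crop1.png

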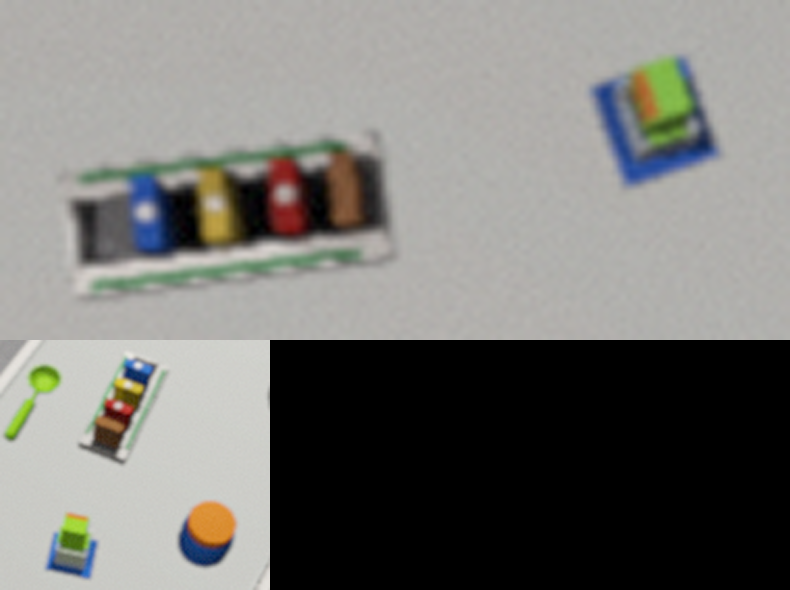

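Confirmed: the lime block is in the cup with its orange edge on the left (+y world side), in line with the toy's y axis (post right, blue left). I'll move above the cup for a close look with the wrist camera.

Emit:
play_rows --motion '[{"x":-0.028,"y":0.0195,"hand":-1},{"x":-0.028,"y":0.0195,"hand":-1},{"x":-0.028,"y":0.0195,"hand":-1},{"x":-0.028,"y":0.0195,"hand":-1},{"x":-0.028,"y":0.0195,"hand":-1}]'

```text
$.motion[0]: bad value
```

Emit:
play_rows --motion '[{"x":-0.028,"y":0.0195,"hand":-1},{"x":-0.028,"y":0.0195,"hand":-1},{"x":-0.028,"y":0.0195,"hand":-1},{"x":-0.028,"y":0.0195,"hand":-1},{"x":-0.028,"y":0.0195,"hand":-1}]'

```text
$.motion[0]: bad value
```

Emit:
play_rows --motion '[{"x":-0.028,"y":0.0195,"hand":-1},{"x":-0.028,"y":0.0195,"hand":-1},{"x":-0.028,"y":0.0195,"hand":-1},{"x":-0.02,"y":0.0195,"hand":-1},{"x":-0.01,"y":0.01,"hand":-1}]'

```text
$.motion[0]: bad value
```

Emit:
play_rows --motion '[{"hand":-1},{"hand":-1},{"hand":-1}]'

```text
$.motion[0]: bad value
```

```bash
python3 - <<'E'
from h import *
print(bot.state()['tcp_pos'],bot.state()['eef_rot'],bot.state()['force'])
a=cam('wrist'); save('wrist1',a['pixels']); print(a['origin'],a['rotation'].round(3).tolist())
E
```

```text
[ 235.62893239 -632.22608034  230.70342686] [ 3.14054437e+00 -1.48364506e-04 -2.78483179e+00] [0.01105956 0.44439184 0.51237694]
[ 170.59548732 -657.04060106  372.50726449] [[-0.348, 0.902, 0.255], [0.937, 0.335, 0.095], [0.001, 0.272, -0.962]]
```

View pics/wrist1.png

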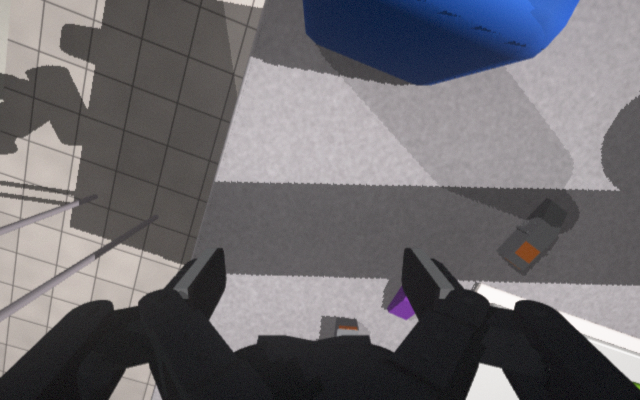

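The wrist picture shows only the gripper, the table and the decoys, because the move was refused. I'll give every field in full.

Emit:
play_rows --motion '[{"x":-0.028,"y":0.0195,"z":0,"rx":0,"ry":0,"rz":0,"hand":-1},{"x":-0.028,"y":0.0195,"z":0,"rx":0,"ry":0,"rz":0,"hand":-1},{"x":-0.028,"y":0.0195,"z":0,"rx":0,"ry":0,"rz":0,"hand":-1},{"x":-0.028,"y":0.0195,"z":0,"rx":0,"ry":0,"rz":0,"hand":-1},{"x":-0.028,"y":0.0195,"z":0,"rx":0,"ry":0,"rz":0,"hand":-1}]'

```text
time_s: 0.75
tcp_pos: [333.4, -491.0, 231.3]
eef_rot: [3.142, 0.0, -2.785]
force: [0.6, -0.3, 1.2]
gripper_width: 85.6
```

Emit:
play_rows --motion '[{"x":-0.028,"y":0.0195,"z":0,"rx":0,"ry":0,"rz":0,"hand":-1},{"x":-0.028,"y":0.0195,"z":0,"rx":0,"ry":0,"rz":0,"hand":-1},{"x":-0.028,"y":0.0195,"z":0,"rx":0,"ry":0,"rz":0,"hand":-1},{"x":-0.028,"y":0.0195,"z":0,"rx":0,"ry":0,"rz":0,"hand":-1},{"x":-0.028,"y":0.0195,"z":0,"rx":0,"ry":0,"rz":0,"hand":-1}]'

```text
time_s: 1.25
tcp_pos: [430.6, -350.7, 231.4]
eef_rot: [-3.141, 0.0, -2.785]
force: [0.7, 0.1, -0.2]
gripper_width: 85.3
```

Emit:
play_rows --motion '[{"x":-0.028,"y":0.0195,"z":0,"rx":0,"ry":0,"rz":0,"hand":-1},{"x":-0.028,"y":0.0195,"z":0,"rx":0,"ry":0,"rz":0,"hand":-1},{"x":-0.028,"y":0.0195,"z":0,"rx":0,"ry":0,"rz":0,"hand":-1},{"x":-0.028,"y":0.0195,"z":0,"rx":0,"ry":0,"rz":0,"hand":-1},{"x":-0.028,"y":0.0195,"z":0,"rx":0,"ry":0,"rz":0.06,"hand":-1}]'

```text
time_s: 1.75
tcp_pos: [527.7, -210.4, 231.4]
eef_rot: [-3.142, 0.0, -2.845]
force: [-0.1, -0.5, -0.1]
gripper_width: 85.3
```

Emit:
play_rows --motion '[{"x":0,"y":0,"z":0,"rx":0,"ry":0,"rz":0,"hand":-1},{"x":0,"y":0,"z":0,"rx":0,"ry":0,"rz":0,"hand":-1}]'

```text
time_s: 1.95
tcp_pos: [527.3, -211.0, 231.1]
eef_rot: [3.141, -0.0, -2.843]
force: [-0.4, -0.5, 0.3]
gripper_width: 85.5
```

```bash
python3 - <<'E'
from h import *
print(bot.state()['tcp_pos'],bot.state()['eef_rot'],bot.state()['force'])
a=cam('wrist'); save('wrist2',a['pixels']); P=pts(a)
hsv=cv2.cvtColor(a['pixels'],cv2.COLOR_RGB2HSV)
m=cv2.inRange(hsv,(5,110,80),(55,255,255))>0
z=P[...,2]; t=m&(z>98)&(z<115)
print(t.sum(), np.median(P[t],0) if t.any() else 0)
if t.any():
    q=P[t][:,:2].astype(np.float32); print(cv2.minAreaRect(q)); print(np.argwhere(t).min(0),np.argwhere(t).max(0))
E
```

```text
[ 527.33982908 -211.00467543  231.09898161] [ 3.14140789e+00 -3.93444851e-04 -2.84284249e+00] [-0.36731649 -0.53918204  0.27925069]
783 [ 538.90438808 -211.41670326  105.36982938]
((539.9522705078125, -211.39483642578125), (29.980228424072266, 23.30327033996582), 17.73910140991211)
[190 297] [221 322]
```

View pics/wrist2.png

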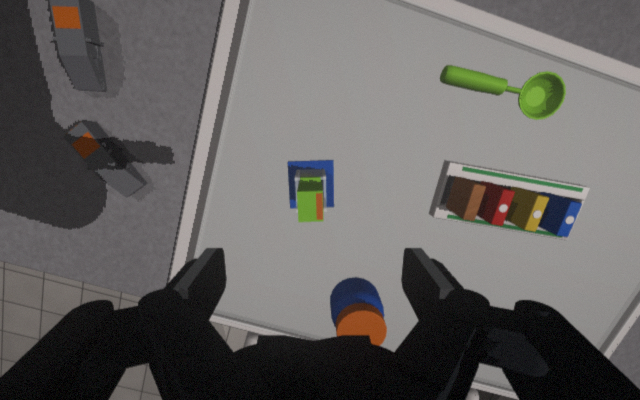

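The wrist view at (310,195) gives a top rectangle of 30.0 x 23.3 mm at height 105, yaw 17.7°, which matches the block. The orange side is to the right (tool +y), and the toy at (510,200) runs post → blue to the right. Next I descend to 60 mm above the block's bottom and grip.

Emit:
play_rows --motion '[{"x":-0.012,"y":-0.004,"z":0.02,"rx":0,"ry":0,"rz":-0.01,"hand":-1},{"x":0,"y":0,"z":0.04,"rx":0,"ry":0,"rz":0,"hand":-1},{"x":0,"y":0,"z":0.04,"rx":0,"ry":0,"rz":0,"hand":-1},{"x":0,"y":0,"z":0.04,"rx":0,"ry":0,"rz":0,"hand":-1},{"x":0,"y":0,"z":0.017,"rx":0,"ry":0,"rz":0,"hand":-1}]'

```text
time_s: 2.5
tcp_pos: [536.8, -212.7, 70.7]
eef_rot: [3.139, -0.004, -2.837]
force: [-1.1, 0.1, 0.7]
gripper_width: 85.5
```

```bash
cat > toy.py <<'E'
from h import *
def toy(a,zt=70):
    hsv=cv2.cvtColor(a['pixels'],cv2.COLOR_RGB2HSV); P=pts(a); z=P[...,2]
    R={}
    for n,(lo,hi) in dict(post=((5,60,40),(16,255,255)),red=((170,110,50),(184,255,255)),yel=((17,100,60),(32,255,255)),blue=((105,110,50),(125,255,255))).items():
        h=hsv.copy()
        if n=='red': h[...,0]=np.where(h[...,0]<5,h[...,0]+180,h[...,0])
        m=cv2.inRange(h,lo,hi)>0
        t=m&(z>zt-6)&(z<zt+6)&(P[...,0]<580)&(P[...,0]>430)&(P[...,1]>-120)&(P[...,1]<120)
        t=cv2.morphologyEx(t.astype(np.uint8),cv2.MORPH_CLOSE,np.ones((9,9)))
        cs,_=cv2.findContours(t,cv2.RETR_EXTERNAL,cv2.CHAIN_APPROX_NONE)
        if not cs: print(n,'none'); continue
        c=max(cs,key=cv2.contourArea); v,u=np.nonzero(cv2.drawContours(np.zeros_like(t),[c],-1,1,-1))
        q=plane(a,u,v,zt)
        r=cv2.minAreaRect(q[:,:2].astype(np.float32)); R[n]=np.array(r[0])
        print(n,np.round(r[0],1),np.round(r[1],1),round(r[2],1),'z',np.median(z[v,u]).round(1),'px',u.mean().round(),v.mean().round())
    return R
E
python3 - <<'E'
from toy import *
a=load('wrist'); R=toy(a)
print('tray z',np.median(pts(a)[60:130,300:400,2]))
d=R['blue']-R['post']; print('yaw',np.degrees(np.arctan2(-d[0],d[1])),[np.linalg.norm(R[k]-R['post']).round(1) for k in R])
E
```

```text
post [495.1 -45.1] [39.  16.5] 6.8 z 69.0 px 473.0 201.0
red [491.3 -14.4] [39.1 18. ] 6.9 z 69.0 px 501.0 207.0
yel [487.   23.3] [39.5 17.8] 6.9 z 69.0 px 535.0 213.0
blue [482.5  59.2] [39.3 18.4] 6.8 z 68.9 px 567.0 218.0
tray z 9.233011221439313
yaw 6.883597320374357 [np.float64(0.0), np.float64(30.9), np.float64(68.9), np.float64(105.0)]
```

Emit:
play_rows --motion '[{"x":-0.002,"y":-0.001,"z":-0.0025,"rx":0,"ry":0,"rz":0,"hand":-1},{"x":0,"y":0,"z":0,"rx":0,"ry":0,"rz":0,"hand":-1}]'

```text
time_s: 2.7
tcp_pos: [542.6, -213.4, 77.8]
eef_rot: [-3.141, 0.001, -2.835]
force: [0.1, 0.1, 0.1]
gripper_width: 86.0
```

```bash
python3 - <<'E'
from h import *
s=bot.state();print(s['tcp_pos'],s['eef_rot'],s['force'],s['ft_torque'])
E
```

```text
[ 542.5791572  -213.35803919   77.81388495] [-3.14072823e+00  5.28734142e-04 -2.83505390e+00] [0.05268214 0.1405736  0.13698588] [ 0.03955056 -0.0815583  -0.00626367]
```

Emit:
play_rows --motion '[{"x":0.002,"y":0.0025,"z":0.004,"rx":0,"ry":0,"rz":0,"hand":-1},{"x":0,"y":0,"z":0,"rx":0,"ry":0,"rz":0,"hand":-1},{"x":0,"y":0,"z":0,"rx":0,"ry":0,"rz":0,"hand":1},{"x":0,"y":0,"z":0,"rx":0,"ry":0,"rz":0,"hand":1},{"x":0,"y":0,"z":0,"rx":0,"ry":0,"rz":0,"hand":1}]'

```text
time_s: 3.2
tcp_pos: [539.5, -210.6, 73.2]
eef_rot: [-3.141, 0.001, -2.835]
force: [0.0, -0.0, 0.4]
gripper_width: 44.1
```

Emit:
play_rows --motion '[{"x":0,"y":0,"z":0,"rx":0,"ry":0,"rz":0,"hand":1},{"x":0,"y":0,"z":0,"rx":0,"ry":0,"rz":0,"hand":1},{"x":0,"y":0,"z":0,"rx":0,"ry":0,"rz":0,"hand":1},{"x":0,"y":0,"z":0,"rx":0,"ry":0,"rz":0,"hand":1}]'

```text
time_s: 3.6
tcp_pos: [539.5, -210.6, 73.1]
eef_rot: [-3.141, 0.0, -2.835]
force: [-0.4, 0.4, 3.7]
gripper_width: 23.1
```

Emit:
play_rows --motion '[{"x":0,"y":0,"z":-0.01,"rx":0,"ry":0,"rz":0,"hand":1},{"x":0,"y":0,"z":-0.02,"rx":0,"ry":0,"rz":0,"hand":1},{"x":0,"y":0,"z":-0.03,"rx":0,"ry":0,"rz":0,"hand":1},{"x":0,"y":0,"z":-0.025,"rx":0,"ry":0,"rz":0,"hand":1},{"x":-0.004,"y":0.012,"z":0,"rx":0,"ry":0,"rz":0,"hand":1}]'

```text
time_s: 4.1
tcp_pos: [541.6, -199.0, 162.0]
eef_rot: [-3.139, 0.006, -2.835]
force: [0.9, 0.7, -1.3]
gripper_width: 23.5
```

Emit:
play_rows --motion '[{"x":-0.01,"y":0.03,"z":0,"rx":0,"ry":0,"rz":0,"hand":1},{"x":-0.012,"y":0.036,"z":0,"rx":0,"ry":0,"rz":0,"hand":1},{"x":-0.012,"y":0.036,"z":0,"rx":0,"ry":0,"rz":0,"hand":1},{"x":-0.012,"y":0.036,"z":0,"rx":0,"ry":0,"rz":0,"hand":1},{"x":-0.01,"y":0.03,"z":0,"rx":0,"ry":0,"rz":0,"hand":1}]'

```text
time_s: 4.6
tcp_pos: [541.6, -18.9, 157.7]
eef_rot: [3.141, -0.0, -2.834]
force: [0.5, -0.2, -1.2]
gripper_width: 23.0
```

Emit:
play_rows --motion '[{"x":-0.005,"y":0.0145,"z":0,"rx":0,"ry":0,"rz":0.093,"hand":1},{"x":0,"y":0,"z":0,"rx":0,"ry":0,"rz":0.093,"hand":1},{"x":0,"y":0,"z":0,"rx":0,"ry":0,"rz":0,"hand":1},{"x":0,"y":0,"z":0,"rx":0,"ry":0,"rz":0,"hand":1},{"x":0,"y":0,"z":0,"rx":0,"ry":0,"rz":0,"hand":1}]'

```text
time_s: 5.1
tcp_pos: [542.4, -5.8, 157.7]
eef_rot: [3.142, -0.0, -3.019]
force: [-0.4, -0.1, -0.9]
gripper_width: 23.4
```

```bash
python3 - <<'E'
from toy import *
s=bot.state();print(s['tcp_pos'],s['eef_rot'],s['force'],s['gripper_width'])
a=cam('wrist'); save('wrist3',a['pixels']); R=toy(a,69.5)
print('tray z',np.median(pts(a)[40:60,200:400,2]))
if 'blue' in R and 'post' in R:
  d=R['blue']-R['post']; print('yaw',np.degrees(np.arctan2(-d[0],d[1])),[np.linalg.norm(R[k]-R['post']).round(1) for k in R])
E
```

```text
[542.35774513  -5.84352198 157.67951914] [ 3.14158334e+00 -3.24544159e-04 -3.01933987e+00] [-0.43562263 -0.11564742 -0.89596913] 23.404693130580437
post [495.3 -42.2] [38.2 14.4] 7.1 z 69.2 px 274.0 140.0
red [491.5 -11.1] [38.1 13.2] 7.0 z 69.3 px 316.0 140.0
yel [487.3  26.1] [38.9 14.5] 7.0 z 69.2 px 365.0 141.0
blue [482.6  62.1] [38.1 15.3] 6.9 z 69.2 px 413.0 140.0
tray z 9.217294200819623
yaw 6.959322339366144 [np.float64(0.0), np.float64(31.3), np.float64(68.8), np.float64(105.1)]
```

View pics/wrist3.png

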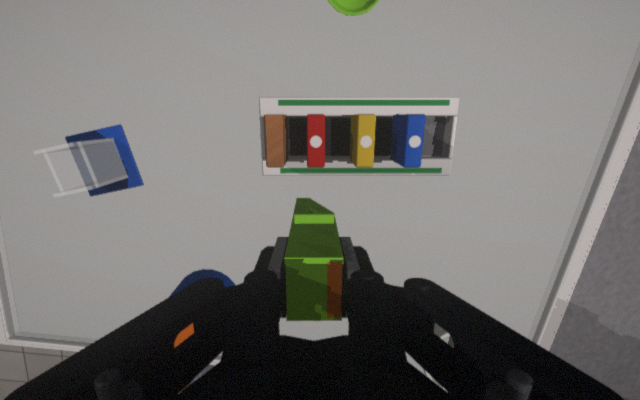

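The view shows post (274,140), red (316,140), yellow (365,141) and blue (413,140) with the block held below them. Slat tops measure about 38 x 14 mm at z 69 as they should, and toy yaw is 7°. I'll go over gap 1 with about 3 mm clearance to the post.

Emit:
play_rows --motion '[{"x":0.015,"y":-0.002,"z":0,"rx":0,"ry":0,"rz":0,"hand":1},{"x":0.025,"y":-0.004,"z":0,"rx":0,"ry":0,"rz":0,"hand":1},{"x":0.011,"y":-0.0023,"z":0,"rx":0,"ry":0,"rz":0,"hand":1},{"x":0,"y":0,"z":0.01,"rx":0,"ry":0,"rz":0,"hand":1},{"x":0,"y":0,"z":0.012,"rx":0,"ry":0,"rz":0,"hand":1}]'

```text
time_s: 5.65
tcp_pos: [493.8, -19.9, 135.8]
eef_rot: [3.141, 0.002, -3.021]
force: [-0.2, 0.3, -1.3]
gripper_width: 23.3
```

Emit:
play_rows --motion '[{"x":0,"y":0,"z":0,"rx":0,"ry":0,"rz":0,"hand":1},{"x":0,"y":0,"z":0,"rx":0,"ry":0,"rz":0,"hand":1},{"x":0,"y":0,"z":0,"rx":0,"ry":0,"rz":0,"hand":1}]'

```text
time_s: 5.95
tcp_pos: [493.4, -19.8, 135.7]
eef_rot: [-3.141, -0.0, -3.02]
force: [-0.4, 0.4, -0.5]
gripper_width: 23.3
```

```bash
cat > st.py <<'E'
from h import *
# block pose in post frame, post at (495.3,-42.2), yaw 6.96deg; force in toy axes
s=bot.state();p=s['tcp_pos'];t=np.radians(6.96);ex=np.array([np.cos(t),np.sin(t)]);ey=np.array([-np.sin(t),np.cos(t)])
d=p[:2]-[495.3,-42.2];F=s['force'];tq=s['ft_torque']
print('t',s['time_s'],'tcp',p.round(2),'rpy',s['eef_rot'].round(4),'x',(d@ex).round(2),'y',(d@ey).round(2),'Fx',(F[:2]@ex).round(2),'Fy',(F[:2]@ey).round(2),'Fz',F[2].round(2),'tq',tq.round(2),'w',round(s['gripper_width'],1))
E
python3 st.py
```

```text
t 5.95 tcp [493.43 -19.82 135.68] rpy [-3.1413e+00 -3.0000e-04 -3.0205e+00] x 0.86 y 22.44 Fx -0.33 Fy 0.43 Fz -0.53 tq [-0.02 -0.03  0.04] w 23.3
```

Emit:
play_rows --motion '[{"x":0,"y":0,"z":0.006,"rx":0,"ry":0,"rz":0,"hand":1},{"x":0,"y":0,"z":0.006,"rx":0,"ry":0,"rz":0,"hand":1},{"x":0,"y":0,"z":0.003,"rx":0,"ry":0,"rz":0,"hand":1},{"x":0,"y":-0.001,"z":0,"rx":0,"ry":0,"rz":0,"hand":1},{"x":0,"y":-0.001,"z":0,"rx":0,"ry":0,"rz":0,"hand":1}]'

```text
time_s: 6.45
tcp_pos: [493.2, -22.0, 120.8]
eef_rot: [-3.141, -0.0, -3.021]
force: [0.7, 0.2, -1.2]
gripper_width: 23.0
```

```bash
python3 st.py
```

```text
t 6.45 tcp [493.2  -21.96 120.79] rpy [-3.1415e+00 -1.0000e-04 -3.0206e+00] x 0.37 y 20.34 Fx 0.73 Fy 0.14 Fz -1.21 tq [ 0.02 -0.04  0.  ] w 23.0
```

Emit:
play_rows --motion '[{"x":0,"y":-0.0005,"z":0,"rx":0,"ry":0,"rz":0,"hand":1},{"x":0,"y":0,"z":0,"rx":0,"ry":0,"rz":0,"hand":1}]'

```text
time_s: 6.65
tcp_pos: [493.3, -22.5, 121.0]
eef_rot: [3.142, 0.0, -3.021]
force: [0.7, 0.8, -1.2]
gripper_width: 23.1
```

```bash
python3 st.py
```

```text
t 6.65 tcp [493.34 -22.46 121.01] rpy [ 3.1416e+00  4.0000e-04 -3.0209e+00] x 0.44 y 19.83 Fx 0.81 Fy 0.68 Fz -1.23 tq [ 0.02 -0.01 -0.  ] w 23.1
```

Emit:
play_rows --motion '[{"x":0,"y":-0.0005,"z":0,"rx":0,"ry":0,"rz":0,"hand":1},{"x":0,"y":0,"z":0,"rx":0,"ry":0,"rz":0,"hand":1}]'

```text
time_s: 6.85
tcp_pos: [493.3, -22.9, 120.9]
eef_rot: [3.142, 0.0, -3.021]
force: [0.6, 1.1, -1.6]
gripper_width: 23.2
```

```bash
python3 st.py
```

```text
t 6.85 tcp [493.34 -22.92 120.93] rpy [ 3.1415e+00  3.0000e-04 -3.0208e+00] x 0.39 y 19.38 Fx 0.69 Fy 1.04 Fz -1.61 tq [0.05 0.02 0.03] w 23.2
```

Emit:
play_rows --motion '[{"x":0,"y":-0.0005,"z":0,"rx":0,"ry":0,"rz":0,"hand":1},{"x":0,"y":0,"z":0,"rx":0,"ry":0,"rz":0,"hand":1}]'

```text
time_s: 7.05
tcp_pos: [493.4, -23.3, 120.9]
eef_rot: [3.141, 0.0, -3.021]
force: [0.3, 1.1, -0.5]
gripper_width: 23.0
```

```bash
python3 st.py
```

```text
t 7.05 tcp [493.42 -23.27 120.86] rpy [ 3.1414e+00  3.0000e-04 -3.0208e+00] x 0.43 y 19.02 Fx 0.4 Fy 1.07 Fz -0.46 tq [ 0.5   0.05 -0.07] w 23.0
```

Emit:
play_rows --motion '[{"x":0,"y":-0.0005,"z":0,"rx":0,"ry":0,"rz":0,"hand":1},{"x":0,"y":0,"z":0,"rx":0,"ry":0,"rz":0,"hand":1}]'

```text
time_s: 7.25
tcp_pos: [493.5, -23.5, 120.8]
eef_rot: [3.141, 0.0, -3.021]
force: [-1.2, 4.8, 0.3]
gripper_width: 23.1
```

```bash
python3 st.py
```

```text
t 7.25 tcp [493.47 -23.47 120.83] rpy [ 3.1409e+00  4.0000e-04 -3.0210e+00] x 0.45 y 18.82 Fx -0.59 Fy 4.89 Fz 0.3 tq [ 1.9   0.41 -0.01] w 23.1
```

Contact with the post comes at y = 19.0 mm (the 7+12 expected). I'll ease off slightly and press down.

Emit:
play_rows --motion '[{"x":0,"y":0.0002,"z":0.002,"rx":0,"ry":0,"rz":0,"hand":1},{"x":0,"y":0,"z":0.002,"rx":0,"ry":0,"rz":0,"hand":1},{"x":0,"y":0,"z":0.002,"rx":0,"ry":0,"rz":0,"hand":1},{"x":0,"y":0,"z":0.002,"rx":0,"ry":0,"rz":0,"hand":1}]'

```text
time_s: 7.65
tcp_pos: [493.5, -23.4, 112.6]
eef_rot: [3.141, 0.0, -3.021]
force: [0.1, 5.5, 1.2]
gripper_width: 23.0
```

```bash
python3 st.py
```

```text
t 7.65 tcp [493.55 -23.41 112.63] rpy [ 3.1413e+00  4.0000e-04 -3.0208e+00] x 0.54 y 18.87 Fx 0.8 Fy 5.43 Fz 1.21 tq [ 2.22  0.22 -0.04] w 23.0
```

Emit:
play_rows --motion '[{"x":0,"y":0,"z":0.002,"rx":0,"ry":0,"rz":0,"hand":1},{"x":0,"y":0,"z":0.002,"rx":0,"ry":0,"rz":0,"hand":1},{"x":0,"y":0,"z":0.002,"rx":0,"ry":0,"rz":0,"hand":1}]'

```text
time_s: 7.95
tcp_pos: [494.0, -23.4, 107.2]
eef_rot: [3.141, 0.001, -3.02]
force: [-2.3, 6.2, 11.6]
gripper_width: 23.3
```

```bash
python3 st.py
```

```text
t 7.95 tcp [494.03 -23.38 107.17] rpy [ 3.1414e+00  1.2000e-03 -3.0205e+00] x 1.02 y 18.84 Fx -1.57 Fy 6.45 Fz 11.56 tq [ 2.58  1.12 -0.08] w 23.3
```

Emit:
play_rows --motion '[{"x":0,"y":0,"z":0.002,"rx":0,"ry":0,"rz":0,"hand":1},{"x":0,"y":0,"z":0.002,"rx":0,"ry":0,"rz":0,"hand":1},{"x":0,"y":0,"z":0.002,"rx":0,"ry":0,"rz":0,"hand":1}]'

```text
time_s: 8.25
tcp_pos: [495.2, -23.2, 102.2]
eef_rot: [3.141, 0.004, -3.02]
force: [-0.4, 5.7, 11.4]
gripper_width: 23.5
```

```bash
python3 st.py
```

```text
t 8.25 tcp [495.2  -23.21 102.19] rpy [ 3.1415  0.0038 -3.02  ] x 2.21 y 18.86 Fx 0.24 Fy 5.68 Fz 11.43 tq [ 2.21  0.4  -0.09] w 23.5
```

Emit:
play_rows --motion '[{"x":0,"y":0,"z":0.002,"rx":0,"ry":0,"rz":0,"hand":1},{"x":0,"y":0,"z":0.002,"rx":0,"ry":0,"rz":0,"hand":1}]'

```text
time_s: 8.45
tcp_pos: [495.5, -23.2, 98.3]
eef_rot: [3.142, 0.004, -3.02]
force: [0.1, 5.1, 10.5]
gripper_width: 23.0
```

```bash
python3 st.py
```

```text
t 8.45 tcp [495.48 -23.18  98.32] rpy [ 3.1415  0.0043 -3.0199] x 2.49 y 18.85 Fx 0.68 Fy 5.04 Fz 10.48 tq [ 2.22  0.29 -0.06] w 23.0
```

Emit:
play_rows --motion '[{"x":0,"y":0,"z":0.002,"rx":0,"ry":0,"rz":0,"hand":1},{"x":0,"y":0,"z":0.002,"rx":0,"ry":0,"rz":0,"hand":1}]'

```text
time_s: 8.65
tcp_pos: [495.7, -23.1, 94.5]
eef_rot: [3.141, 0.005, -3.02]
force: [-0.2, 5.0, 6.3]
gripper_width: 23.6
```

```bash
python3 st.py
```

```text
t 8.65 tcp [495.7  -23.1   94.47] rpy [ 3.1414  0.0047 -3.0198] x 2.71 y 18.91 Fx 0.39 Fy 4.96 Fz 6.3 tq [ 2.34  0.35 -0.12] w 23.6
```

The force has dropped, so the slat is past the slope. Next I feel for the pad.

Emit:
play_rows --motion '[{"x":0,"y":0,"z":0.002,"rx":0,"ry":0,"rz":0,"hand":1},{"x":0,"y":0,"z":0.002,"rx":0,"ry":0,"rz":0,"hand":1},{"x":0,"y":0,"z":0.002,"rx":0,"ry":0,"rz":0,"hand":1}]'

```text
time_s: 8.95
tcp_pos: [494.9, -23.2, 87.6]
eef_rot: [3.141, 0.003, -3.02]
force: [-1.5, 6.3, 6.8]
gripper_width: 23.1
```

```bash
python3 st.py
```

```text
t 8.95 tcp [494.89 -23.22  87.65] rpy [ 3.1414e+00  3.0000e-03 -3.0202e+00] x 1.89 y 18.89 Fx -0.74 Fy 6.47 Fz 6.82 tq [ 2.28  0.13 -0.1 ] w 23.1
```

Emit:
play_rows --motion '[{"x":0,"y":0,"z":0.001,"rx":0,"ry":0,"rz":0,"hand":1},{"x":0,"y":0,"z":0,"rx":0,"ry":0,"rz":0,"hand":1}]'

```text
time_s: 9.15
tcp_pos: [494.8, -23.2, 86.4]
eef_rot: [3.141, 0.003, -3.02]
force: [1.1, 4.9, 3.8]
gripper_width: 23.4
```

```bash
python3 st.py
```

```text
t 9.15 tcp [494.79 -23.2   86.43] rpy [ 3.1413e+00  2.7000e-03 -3.0203e+00] x 1.8 y 18.92 Fx 1.71 Fy 4.75 Fz 3.79 tq [ 2.11 -0.24 -0.07] w 23.4
```

Emit:
play_rows --motion '[{"x":0,"y":0,"z":0.001,"rx":0,"ry":0,"rz":0,"hand":1},{"x":0,"y":0,"z":0,"rx":0,"ry":0,"rz":0,"hand":1}]'

```text
time_s: 9.35
tcp_pos: [494.8, -23.2, 85.5]
eef_rot: [3.141, 0.003, -3.02]
force: [0.5, 5.4, 2.4]
gripper_width: 23.2
```

Emit:
play_rows --motion '[{"x":0,"y":0,"z":0.0008,"rx":0,"ry":0,"rz":0,"hand":1},{"x":0,"y":0,"z":0,"rx":0,"ry":0,"rz":0,"hand":1}]'

```text
time_s: 9.55
tcp_pos: [494.8, -23.2, 84.7]
eef_rot: [3.141, 0.003, -3.02]
force: [0.7, 4.8, 4.2]
gripper_width: 22.8
```

Emit:
play_rows --motion '[{"x":0,"y":0,"z":0.001,"rx":0,"ry":0,"rz":0,"hand":1},{"x":0,"y":0,"z":0,"rx":0,"ry":0,"rz":0,"hand":1}]'

```text
time_s: 9.75
tcp_pos: [494.7, -23.2, 83.7]
eef_rot: [3.141, 0.003, -3.02]
force: [-0.3, 5.6, 3.3]
gripper_width: 23.2
```

Emit:
play_rows --motion '[{"x":0,"y":0,"z":0.0008,"rx":0,"ry":0,"rz":0,"hand":1},{"x":0,"y":0,"z":0,"rx":0,"ry":0,"rz":0,"hand":1}]'

```text
time_s: 9.95
tcp_pos: [494.8, -23.2, 82.9]
eef_rot: [3.141, 0.003, -3.02]
force: [0.3, 4.7, 5.0]
gripper_width: 23.2
```

Emit:
play_rows --motion '[{"x":0,"y":0,"z":0.001,"rx":0,"ry":0,"rz":0,"hand":1},{"x":0,"y":0,"z":0,"rx":0,"ry":0,"rz":0,"hand":1}]'

```text
time_s: 10.15
tcp_pos: [494.8, -23.2, 81.9]
eef_rot: [3.141, 0.003, -3.02]
force: [0.4, 4.4, 4.9]
gripper_width: 23.0
```

Emit:
play_rows --motion '[{"x":0,"y":0,"z":0.0007,"rx":0,"ry":0,"rz":0,"hand":1},{"x":0,"y":0,"z":0,"rx":0,"ry":0,"rz":0,"hand":1}]'

```text
time_s: 10.35
tcp_pos: [494.7, -23.2, 81.2]
eef_rot: [3.141, 0.003, -3.02]
force: [-0.4, 6.4, 4.9]
gripper_width: 23.6
```

Emit:
play_rows --motion '[{"x":0,"y":0,"z":0.001,"rx":0,"ry":0,"rz":0,"hand":1},{"x":0,"y":0,"z":0,"rx":0,"ry":0,"rz":0,"hand":1}]'

```text
time_s: 10.55
tcp_pos: [494.8, -23.2, 80.2]
eef_rot: [3.141, 0.003, -3.02]
force: [0.5, 6.0, 4.7]
gripper_width: 23.6
```

Emit:
play_rows --motion '[{"x":0,"y":0,"z":0.0007,"rx":0,"ry":0,"rz":0,"hand":1},{"x":0,"y":0,"z":0,"rx":0,"ry":0,"rz":0,"hand":1}]'

```text
time_s: 10.75
tcp_pos: [494.8, -23.2, 79.6]
eef_rot: [3.141, 0.003, -3.02]
force: [-1.1, 6.0, 5.6]
gripper_width: 23.5
```

Emit:
play_rows --motion '[{"x":0,"y":0,"z":0.001,"rx":0,"ry":0,"rz":0,"hand":1},{"x":0,"y":0,"z":0,"rx":0,"ry":0,"rz":0,"hand":1}]'

```text
time_s: 10.95
tcp_pos: [494.9, -23.2, 78.9]
eef_rot: [3.141, 0.003, -3.02]
force: [-1.0, 5.4, 8.8]
gripper_width: 23.3
```

Emit:
play_rows --motion '[{"x":0,"y":0,"z":0.0005,"rx":0,"ry":0,"rz":0,"hand":1},{"x":0,"y":0,"z":0,"rx":0,"ry":0,"rz":0,"hand":1}]'

```text
time_s: 11.15
tcp_pos: [494.9, -23.2, 78.7]
eef_rot: [3.141, 0.003, -3.02]
force: [-3.1, 5.9, 11.6]
gripper_width: 23.3
```

Emit:
play_rows --motion '[{"x":0,"y":0,"z":0.0003,"rx":0,"ry":0,"rz":0,"hand":1},{"x":0,"y":0,"z":0,"rx":0,"ry":0,"rz":0,"hand":1},{"x":0,"y":0,"z":0,"rx":0,"ry":0,"rz":0,"hand":1}]'

```text
time_s: 11.45
tcp_pos: [495.0, -23.2, 78.6]
eef_rot: [3.142, 0.003, -3.02]
force: [-2.7, 7.3, 15.6]
gripper_width: 23.4
```

```bash
python3 - <<'E'
import st
from toy import *
a=cam('wrist'); save('wrist4',a['pixels']); R=toy(a,69.5)
for k in ('red','yel','blue'):
  if k in R: d=R[k]-[495.3,-42.2]; print(k,(d@st.ex).round(1),(d@st.ey).round(1))
E
```

```text
t 11.45 tcp [494.97 -23.17  78.6 ] rpy [ 3.1415  0.0032 -3.0199] x 1.98 y 18.93 Fx -1.8 Fy 7.54 Fz 15.56 tq [ 2.51  1.36 -0.17] w 23.4
post [485.3 -44. ] [23.3 13.5] 5.7 z 69.1 px 278.0 223.0
red [480.9  -6.6] [23.5 13.8] 9.4 z 69.1 px 349.0 222.0
yel [485.6  25.2] [40.3 15.2] 7.0 z 69.2 px 405.0 239.0
blue [481.3  61. ] [40.4 17. ] 6.4 z 69.0 px 471.0 239.0
red -10.0 37.1
yel -1.4 68.1
blue -1.4 104.1
```

Gap 1: red sits 37.7 mm from the post (target 38) and the pad force was about 8–10 N. Lifting and moving on to gap 2.

Emit:
play_rows --motion '[{"x":0,"y":0,"z":-0.006,"rx":0,"ry":0,"rz":0,"hand":1},{"x":0,"y":0,"z":-0.012,"rx":0,"ry":0,"rz":0,"hand":1},{"x":0,"y":0,"z":-0.018,"rx":0,"ry":0,"rz":0,"hand":1},{"x":0,"y":0,"z":-0.018,"rx":0,"ry":0,"rz":0,"hand":1},{"x":0,"y":0,"z":-0.01,"rx":0,"ry":0,"rz":0,"hand":1}]'

```text
time_s: 12.0
tcp_pos: [493.6, -24.1, 142.0]
eef_rot: [-3.141, 0.001, -3.02]
force: [0.9, -0.3, -1.0]
gripper_width: 23.4
```

Emit:
play_rows --motion '[{"x":0,"y":0,"z":0,"rx":0,"ry":0,"rz":0,"hand":1},{"x":0,"y":0,"z":0,"rx":0,"ry":0,"rz":0,"hand":1}]'

```text
time_s: 12.2
tcp_pos: [492.9, -24.1, 140.4]
eef_rot: [-3.141, -0.001, -3.021]
force: [-0.0, 0.0, -1.0]
gripper_width: 22.8
```

```bash
python3 st.py; python3 - <<'E'
import st
from toy import *
a=cam('wrist'); save('wrist5',a['pixels']); R=toy(a,69.5)
for k in R:
  d=R[k]-[495.3,-42.2]; print(k,(d@st.ex).round(1),(d@st.ey).round(1))
E
```

```text
t 12.2 tcp [492.93 -24.09 140.44] rpy [-3.1413e+00 -7.0000e-04 -3.0211e+00] x -0.16 y 18.26 Fx -0.0 Fy 0.0 Fz -0.97 tq [-0.01  0.04  0.  ] w 22.8
t 12.2 tcp [492.93 -24.09 140.44] rpy [-3.1413e+00 -7.0000e-04 -3.0211e+00] x -0.16 y 18.26 Fx -0.0 Fy 0.0 Fz -0.97 tq [-0.01  0.04  0.  ] w 22.8
post [494.4 -43.1] [40.5 13.3] 5.1 z 69.1 px 287.0 206.0
red [489.9  -5.6] [40.2 14.1] 6.9 z 69.2 px 341.0 206.0
yel [485.7  25.6] [39.4 14.8] 7.0 z 69.2 px 381.0 210.0
blue [481.4  61.8] [39.6 15.9] 8.0 z 69.1 px 430.0 210.0
post -1.0 -0.8
red -0.9 36.9
yel -1.3 68.4
blue -1.2 104.9
```

Emit:
play_rows --motion '[{"x":0,"y":0.01,"z":0,"rx":0,"ry":0,"rz":0,"hand":1},{"x":0,"y":0.02,"z":0,"rx":0,"ry":0,"rz":0,"hand":1},{"x":0,"y":0.0115,"z":0,"rx":0,"ry":0,"rz":0,"hand":1},{"x":0,"y":0,"z":0.004,"rx":0,"ry":0,"rz":0,"hand":1},{"x":0,"y":0,"z":0,"rx":0,"ry":0,"rz":0,"hand":1}]'

```text
time_s: 12.75
tcp_pos: [487.8, 17.7, 136.2]
eef_rot: [-3.141, -0.001, -3.02]
force: [-0.2, 1.0, -0.6]
gripper_width: 23.2
```

```bash
python3 st.py
```

```text
t 12.75 tcp [487.8   17.72 136.17] rpy [-3.1413e+00 -1.4000e-03 -3.0197e+00] x -0.18 y 60.39 Fx -0.06 Fy 1.01 Fz -0.58 tq [-0.08  0.04 -0.03] w 23.2
```

Emit:
play_rows --motion '[{"x":0,"y":0,"z":0.004,"rx":0,"ry":0,"rz":0,"hand":1},{"x":0,"y":0,"z":0.006,"rx":0,"ry":0,"rz":0,"hand":1},{"x":0,"y":0,"z":0.005,"rx":0,"ry":0,"rz":0,"hand":1},{"x":0,"y":-0.001,"z":0,"rx":0,"ry":0,"rz":0,"hand":1},{"x":0,"y":-0.001,"z":0,"rx":0,"ry":0,"rz":0,"hand":1}]'

```text
time_s: 13.25
tcp_pos: [488.6, 15.2, 121.8]
eef_rot: [-3.141, -0.0, -3.021]
force: [-0.2, 0.4, -1.5]
gripper_width: 23.5
```

Emit:
play_rows --motion '[{"x":0,"y":0,"z":0,"rx":0,"ry":0,"rz":0,"hand":1}]'

```text
time_s: 13.35
tcp_pos: [488.7, 15.3, 122.1]
eef_rot: [-3.142, 0.0, -3.021]
force: [0.4, 0.2, 0.2]
gripper_width: 23.3
```

```bash
python3 st.py
```

```text
t 13.35 tcp [488.74  15.32 122.09] rpy [-3.1415e+00  1.0000e-04 -3.0211e+00] x 0.46 y 57.89 Fx 0.41 Fy 0.18 Fz 0.18 tq [ 0.01 -0.02 -0.04] w 23.3
```

Emit:
play_rows --motion '[{"x":0,"y":-0.0005,"z":0,"rx":0,"ry":0,"rz":0,"hand":1},{"x":0,"y":0,"z":0,"rx":0,"ry":0,"rz":0,"hand":1}]'

```text
time_s: 13.55
tcp_pos: [488.8, 15.0, 122.2]
eef_rot: [3.141, 0.0, -3.021]
force: [0.1, -0.6, -0.2]
gripper_width: 23.2
```

```bash
python3 st.py
```

```text
t 13.55 tcp [488.77  15.01 122.2 ] rpy [ 3.1415e+00  4.0000e-04 -3.0208e+00] x 0.45 y 57.57 Fx 0.07 Fy -0.57 Fz -0.2 tq [0.02 0.02 0.01] w 23.2
```

Emit:
play_rows --motion '[{"x":0,"y":-0.0004,"z":0,"rx":0,"ry":0,"rz":0,"hand":1},{"x":0,"y":0,"z":0,"rx":0,"ry":0,"rz":0,"hand":1}]'

```text
time_s: 13.75
tcp_pos: [488.8, 14.6, 122.1]
eef_rot: [3.142, 0.0, -3.021]
force: [-0.4, 0.1, -0.6]
gripper_width: 23.3
```

```bash
python3 st.py
```

```text
t 13.75 tcp [488.76  14.63 122.08] rpy [ 3.1415e+00  2.0000e-04 -3.0208e+00] x 0.4 y 57.2 Fx -0.39 Fy 0.19 Fz -0.57 tq [ 0.03 -0.    0.02] w 23.3
```

Emit:
play_rows --motion '[{"x":0,"y":-0.0004,"z":0,"rx":0,"ry":0,"rz":0,"hand":1},{"x":0,"y":0,"z":0,"rx":0,"ry":0,"rz":0,"hand":1}]'

```text
time_s: 13.95
tcp_pos: [488.8, 14.3, 122.0]
eef_rot: [3.141, 0.0, -3.021]
force: [-0.3, -0.1, -0.2]
gripper_width: 23.0
```

```bash
python3 st.py
```

```text
t 13.95 tcp [488.78  14.3  122.02] rpy [ 3.1414e+00  1.0000e-04 -3.0208e+00] x 0.37 y 56.87 Fx -0.33 Fy -0.02 Fz -0.18 tq [0.22 0.04 0.01] w 23.0
```

Emit:
play_rows --motion '[{"x":0,"y":0,"z":0.002,"rx":0,"ry":0,"rz":0,"hand":1},{"x":0,"y":0,"z":0.003,"rx":0,"ry":0,"rz":0,"hand":1},{"x":0,"y":0,"z":0.003,"rx":0,"ry":0,"rz":0,"hand":1}]'

```text
time_s: 14.25
tcp_pos: [488.7, 14.3, 113.7]
eef_rot: [3.142, -0.0, -3.021]
force: [0.2, 1.5, -0.0]
gripper_width: 23.1
```

```bash
python3 st.py
```

```text
t 14.25 tcp [488.73  14.25 113.69] rpy [ 3.1415 -0.     -3.0208] x 0.32 y 56.83 Fx 0.39 Fy 1.5 Fz -0.04 tq [ 0.3   0.06 -0.06] w 23.1
```

Emit:
play_rows --motion '[{"x":0,"y":0,"z":0.002,"rx":0,"ry":0,"rz":0,"hand":1},{"x":0,"y":0,"z":0.002,"rx":0,"ry":0,"rz":0,"hand":1},{"x":0,"y":0,"z":0.002,"rx":0,"ry":0,"rz":0,"hand":1}]'

```text
time_s: 14.55
tcp_pos: [488.8, 14.2, 107.8]
eef_rot: [-3.142, -0.0, -3.021]
force: [-0.2, 0.2, 1.6]
gripper_width: 23.2
```

```bash
python3 st.py
```

```text
t 14.55 tcp [488.8   14.24 107.83] rpy [-3.1415 -0.     -3.0207] x 0.39 y 56.81 Fx -0.13 Fy 0.24 Fz 1.63 tq [ 0.18  0.14 -0.04] w 23.2
```

Emit:
play_rows --motion '[{"x":0,"y":-0.0001,"z":0.002,"rx":0,"ry":0,"rz":0,"hand":1},{"x":0,"y":0,"z":0.002,"rx":0,"ry":0,"rz":0,"hand":1}]'

```text
time_s: 14.75
tcp_pos: [489.6, 14.3, 104.6]
eef_rot: [-3.142, 0.002, -3.02]
force: [-0.5, 0.5, 6.2]
gripper_width: 23.1
```

```bash
python3 st.py
```

```text
t 14.75 tcp [489.59  14.26 104.64] rpy [-3.1416e+00  1.6000e-03 -3.0204e+00] x 1.17 y 56.73 Fx -0.44 Fy 0.6 Fz 6.21 tq [ 0.33  0.29 -0.1 ] w 23.1
```

Emit:
play_rows --motion '[{"x":0,"y":0,"z":0.002,"rx":0,"ry":0,"rz":0,"hand":1},{"x":0,"y":0,"z":0.002,"rx":0,"ry":0,"rz":0,"hand":1}]'

```text
time_s: 14.95
tcp_pos: [489.9, 14.3, 100.8]
eef_rot: [3.142, 0.002, -3.02]
force: [0.2, 0.3, 5.7]
gripper_width: 23.1
```

```bash
python3 st.py
```

```text
t 14.95 tcp [489.91  14.33 100.84] rpy [ 3.1415e+00  2.3000e-03 -3.0203e+00] x 1.5 y 56.77 Fx 0.24 Fy 0.3 Fz 5.67 tq [ 0.23  0.   -0.07] w 23.1
```

Emit:
play_rows --motion '[{"x":0,"y":0,"z":0.002,"rx":0,"ry":0,"rz":0,"hand":1},{"x":0,"y":0,"z":0.002,"rx":0,"ry":0,"rz":0,"hand":1}]'

```text
time_s: 15.15
tcp_pos: [490.0, 14.4, 96.9]
eef_rot: [3.142, 0.002, -3.02]
force: [0.2, 0.7, 5.7]
gripper_width: 23.3
```

```bash
python3 st.py
```

```text
t 15.15 tcp [489.98  14.36  96.87] rpy [ 3.1415e+00  2.5000e-03 -3.0203e+00] x 1.58 y 56.79 Fx 0.28 Fy 0.7 Fz 5.75 tq [ 0.18  0.04 -0.09] w 23.3
```

Sliding at about 6 N, steady. Continuing down.

Emit:
play_rows --motion '[{"x":0,"y":0,"z":0.002,"rx":0,"ry":0,"rz":0,"hand":1},{"x":0,"y":0,"z":0.002,"rx":0,"ry":0,"rz":0,"hand":1},{"x":0,"y":0,"z":0.002,"rx":0,"ry":0,"rz":0,"hand":1}]'

```text
time_s: 15.45
tcp_pos: [489.4, 14.3, 90.3]
eef_rot: [3.141, 0.001, -3.021]
force: [0.2, 0.8, 3.2]
gripper_width: 23.2
```

```bash
python3 st.py
```

```text
t 15.45 tcp [489.4   14.28  90.3 ] rpy [ 3.1414e+00  1.4000e-03 -3.0207e+00] x 0.99 y 56.78 Fx 0.24 Fy 0.74 Fz 3.18 tq [ 0.37 -0.14 -0.08] w 23.2
```

Emit:
play_rows --motion '[{"x":0,"y":0,"z":0.002,"rx":0,"ry":0,"rz":0,"hand":1},{"x":0,"y":0,"z":0.001,"rx":0,"ry":0,"rz":0,"hand":1},{"x":0,"y":0,"z":0,"rx":0,"ry":0,"rz":0,"hand":1}]'

```text
time_s: 15.75
tcp_pos: [488.8, 14.2, 86.8]
eef_rot: [3.141, -0.0, -3.021]
force: [1.1, 0.3, -0.4]
gripper_width: 22.9
```

```bash
python3 st.py
```

```text
t 15.75 tcp [488.79  14.21  86.76] rpy [ 3.1415e+00 -1.0000e-04 -3.0208e+00] x 0.38 y 56.79 Fx 1.08 Fy 0.13 Fz -0.37 tq [ 0.44 -0.59 -0.07] w 22.9
```

Emit:
play_rows --motion '[{"x":0,"y":0,"z":0.001,"rx":0,"ry":0,"rz":0,"hand":1},{"x":0,"y":0,"z":0,"rx":0,"ry":0,"rz":0,"hand":1}]'

```text
time_s: 15.95
tcp_pos: [488.7, 14.2, 85.9]
eef_rot: [3.141, -0.0, -3.021]
force: [1.5, 1.9, 1.8]
gripper_width: 23.5
```

Emit:
play_rows --motion '[{"x":0,"y":0,"z":0.001,"rx":0,"ry":0,"rz":0,"hand":1},{"x":0,"y":0,"z":0,"rx":0,"ry":0,"rz":0,"hand":1}]'

```text
time_s: 16.15
tcp_pos: [488.7, 14.2, 84.9]
eef_rot: [3.142, -0.0, -3.021]
force: [0.0, 1.2, 1.0]
gripper_width: 23.5
```

Emit:
play_rows --motion '[{"x":0,"y":0,"z":0.001,"rx":0,"ry":0,"rz":0,"hand":1},{"x":0,"y":0,"z":0,"rx":0,"ry":0,"rz":0,"hand":1}]'

```text
time_s: 16.35
tcp_pos: [488.8, 14.2, 83.9]
eef_rot: [3.142, 0.0, -3.021]
force: [0.8, 1.8, 1.9]
gripper_width: 23.1
```

Emit:
play_rows --motion '[{"x":0,"y":0,"z":0.001,"rx":0,"ry":0,"rz":0,"hand":1},{"x":0,"y":0,"z":0,"rx":0,"ry":0,"rz":0,"hand":1}]'

```text
time_s: 16.55
tcp_pos: [488.8, 14.2, 82.9]
eef_rot: [3.142, -0.0, -3.021]
force: [0.3, 1.5, 1.8]
gripper_width: 23.3
```

Emit:
play_rows --motion '[{"x":0,"y":0,"z":0.001,"rx":0,"ry":0,"rz":0,"hand":1},{"x":0,"y":0,"z":0,"rx":0,"ry":0,"rz":0,"hand":1}]'

```text
time_s: 16.75
tcp_pos: [488.8, 14.1, 81.9]
eef_rot: [3.142, -0.0, -3.021]
force: [0.4, 1.4, 1.0]
gripper_width: 23.0
```

Emit:
play_rows --motion '[{"x":0,"y":0,"z":0.001,"rx":0,"ry":0,"rz":0,"hand":1},{"x":0,"y":0,"z":0,"rx":0,"ry":0,"rz":0,"hand":1}]'

```text
time_s: 16.95
tcp_pos: [488.8, 14.2, 81.0]
eef_rot: [3.142, 0.0, -3.021]
force: [0.2, 2.7, 2.4]
gripper_width: 23.3
```

Emit:
play_rows --motion '[{"x":0,"y":0,"z":0.001,"rx":0,"ry":0,"rz":0,"hand":1},{"x":0,"y":0,"z":0,"rx":0,"ry":0,"rz":0,"hand":1}]'

```text
time_s: 17.15
tcp_pos: [488.9, 14.2, 80.3]
eef_rot: [-3.142, 0.0, -3.021]
force: [-1.3, 2.1, 6.2]
gripper_width: 23.3
```

Emit:
play_rows --motion '[{"x":0,"y":0,"z":0.0007,"rx":0,"ry":0,"rz":0,"hand":1},{"x":0,"y":0,"z":0,"rx":0,"ry":0,"rz":0,"hand":1}]'

```text
time_s: 17.35
tcp_pos: [489.0, 14.2, 80.0]
eef_rot: [-3.142, 0.001, -3.021]
force: [-2.4, 2.4, 10.5]
gripper_width: 23.2
```

Emit:
play_rows --motion '[{"x":0,"y":0,"z":0,"rx":0,"ry":0,"rz":0,"hand":1},{"x":0,"y":0,"z":0,"rx":0,"ry":0,"rz":0,"hand":1}]'

```text
time_s: 17.55
tcp_pos: [489.0, 14.2, 80.0]
eef_rot: [-3.142, 0.001, -3.02]
force: [-2.1, 2.9, 11.2]
gripper_width: 23.0
```

```bash
cat > gaps.py <<'E'
import st
from toy import *
a=cam('wrist'); R=toy(a,69.5)
y={k:((v-[495.3,-42.2])@st.ey).round(1) for k,v in R.items()}; print(y,'rel', {k:round(v-y.get('post',0),1) for k,v in y.items()})
E
python3 gaps.py
```

```text
t 17.55 tcp [489.02  14.19  79.99] rpy [-3.1416e+00  6.0000e-04 -3.0205e+00] x 0.6 y 56.74 Fx -1.7 Fy 3.17 Fz 11.16 tq [ 1.08  0.98 -0.08] w 23.0
post [493.7 -41.5] [40.2 15.3] 7.0 z 69.1 px 213.0 241.0
red [480.1  -6.2] [21.5 14.1] 6.9 z 69.0 px 278.0 223.0
yel [475.9  30.7] [22.1 14.1] 6.9 z 69.1 px 349.0 223.0
blue [480.9  62. ] [40.7 15.2] 7.0 z 69.1 px 403.0 240.0
{'post': np.float64(0.9), 'red': np.float64(37.6), 'yel': np.float64(74.7), 'blue': np.float64(105.2)} rel {'post': np.float64(0.0), 'red': np.float64(36.7), 'yel': np.float64(73.8), 'blue': np.float64(104.3)}
```

Emit:
play_rows --motion '[{"x":0,"y":0,"z":-0.006,"rx":0,"ry":0,"rz":0,"hand":1},{"x":0,"y":0,"z":-0.012,"rx":0,"ry":0,"rz":0,"hand":1},{"x":0,"y":0,"z":-0.018,"rx":0,"ry":0,"rz":0,"hand":1},{"x":0,"y":0,"z":-0.018,"rx":0,"ry":0,"rz":0,"hand":1},{"x":0,"y":0,"z":-0.009,"rx":0,"ry":0,"rz":0,"hand":1}]'

```text
time_s: 18.1
tcp_pos: [488.7, 13.9, 143.3]
eef_rot: [-3.141, 0.0, -3.021]
force: [1.0, -0.3, -0.8]
gripper_width: 23.3
```

Emit:
play_rows --motion '[{"x":0,"y":0,"z":0,"rx":0,"ry":0,"rz":0,"hand":1},{"x":0,"y":0,"z":0,"rx":0,"ry":0,"rz":0,"hand":1}]'

```text
time_s: 18.3
tcp_pos: [488.2, 13.9, 141.6]
eef_rot: [-3.142, -0.001, -3.021]
force: [-0.1, 0.6, -0.3]
gripper_width: 23.6
```

```bash
python3 gaps.py
```

```text
t 18.3 tcp [488.15  13.85 141.63] rpy [-3.1415e+00 -1.0000e-03 -3.0212e+00] x -0.3 y 56.5 Fx -0.02 Fy 0.65 Fz -0.29 tq [-0.03  0.02  0.01] w 23.6
post [494.  -41.8] [39.6 14.8] 6.9 z 69.1 px 240.0 210.0
red [490.   -5.3] [40.7 13.4] 5.1 z 69.2 px 287.0 205.0
yel [485.1  32.2] [39.7 13.5] 7.7 z 69.2 px 340.0 206.0
blue [481.4  62.4] [39.6 14.7] 6.9 z 69.2 px 379.0 209.0
{'post': np.float64(0.6), 'red': np.float64(37.3), 'yel': np.float64(75.1), 'blue': np.float64(105.5)} rel {'post': np.float64(0.0), 'red': np.float64(36.7), 'yel': np.float64(74.5), 'blue': np.float64(104.9)}
```

Emit:
play_rows --motion '[{"x":0,"y":0.01,"z":0,"rx":0,"ry":0,"rz":0,"hand":1},{"x":0,"y":0.02,"z":0,"rx":0,"ry":0,"rz":0,"hand":1},{"x":0,"y":0.0105,"z":0,"rx":0,"ry":0,"rz":0,"hand":1},{"x":0,"y":0,"z":0.004,"rx":0,"ry":0,"rz":0,"hand":1},{"x":0,"y":0,"z":0,"rx":0,"ry":0,"rz":0,"hand":1}]'

```text
time_s: 18.85
tcp_pos: [483.3, 54.5, 137.4]
eef_rot: [-3.141, -0.001, -3.02]
force: [0.2, -0.6, -1.0]
gripper_width: 23.2
```

```bash
sed -i 's/zt-6/zt-2.5/;s/zt+6/zt+2.5/' toy.py; python3 gaps.py
```

```text
t 18.85 tcp [483.29  54.46 137.44] rpy [-3.1412e+00 -1.5000e-03 -3.0199e+00] x -0.21 y 97.41 Fx 0.11 Fy -0.65 Fz -1.04 tq [-0.04  0.03 -0.04] w 23.2
post [494.4 -41.9] [39.  14.2] 7.4 z 69.2 px 183.0 212.0
red [489.8  -4.8] [39.  14.1] 6.4 z 69.2 px 234.0 211.0
yel [484.9  32.1] [38.3 13.3] 5.9 z 69.3 px 284.0 210.0
blue [474.   62.6] [23.7 13.1] 6.9 z 69.1 px 327.0 198.0
{'post': np.float64(0.4), 'red': np.float64(37.8), 'yel': np.float64(75.0), 'blue': np.float64(106.6)} rel {'post': np.float64(0.0), 'red': np.float64(37.4), 'yel': np.float64(74.6), 'blue': np.float64(106.2)}
```

Emit:
play_rows --motion '[{"x":0,"y":-0.0004,"z":0.004,"rx":0,"ry":0,"rz":0,"hand":1},{"x":0,"y":0,"z":0.005,"rx":0,"ry":0,"rz":0,"hand":1},{"x":0,"y":0,"z":0.004,"rx":0,"ry":0,"rz":0,"hand":1},{"x":0,"y":-0.001,"z":0,"rx":0,"ry":0,"rz":0,"hand":1},{"x":0,"y":0,"z":0,"rx":0,"ry":0,"rz":0,"hand":1}]'

```text
time_s: 19.4
tcp_pos: [484.0, 52.7, 125.1]
eef_rot: [-3.141, -0.0, -3.021]
force: [-0.1, -0.6, -0.9]
gripper_width: 23.2
```

```bash
python3 st.py
```

```text
t 19.4 tcp [484.01  52.66 125.13] rpy [-3.1414e+00 -4.0000e-04 -3.0210e+00] x 0.29 y 95.53 Fx -0.17 Fy -0.6 Fz -0.92 tq [ 0.01 -0.04  0.05] w 23.2
```

Emit:
play_rows --motion '[{"x":0,"y":-0.0005,"z":0,"rx":0,"ry":0,"rz":0,"hand":1},{"x":0,"y":0,"z":0,"rx":0,"ry":0,"rz":0,"hand":1}]'

```text
time_s: 19.6
tcp_pos: [484.2, 52.4, 125.5]
eef_rot: [3.142, 0.0, -3.021]
force: [0.5, 0.3, -0.6]
gripper_width: 23.1
```

```bash
python3 st.py
```

```text
t 19.6 tcp [484.22  52.42 125.46] rpy [ 3.1415e+00  3.0000e-04 -3.0208e+00] x 0.47 y 95.26 Fx 0.55 Fy 0.2 Fz -0.59 tq [-0.05  0.03 -0.  ] w 23.1
```

Emit:
play_rows --motion '[{"x":0,"y":-0.0004,"z":0,"rx":0,"ry":0,"rz":0,"hand":1},{"x":0,"y":0,"z":0,"rx":0,"ry":0,"rz":0,"hand":1}]'

```text
time_s: 19.8
tcp_pos: [484.2, 52.1, 125.4]
eef_rot: [3.142, 0.0, -3.021]
force: [-0.5, -0.3, -0.3]
gripper_width: 23.3
```

```bash
python3 st.py
```

```text
t 19.8 tcp [484.22  52.06 125.41] rpy [ 3.1415e+00  2.0000e-04 -3.0208e+00] x 0.42 y 94.91 Fx -0.57 Fy -0.27 Fz -0.35 tq [-0.02  0.03 -0.02] w 23.3
```

Emit:
play_rows --motion '[{"x":0,"y":-0.0003,"z":0,"rx":0,"ry":0,"rz":0,"hand":1},{"x":0,"y":0,"z":0,"rx":0,"ry":0,"rz":0,"hand":1}]'

```text
time_s: 20.0
tcp_pos: [484.3, 51.9, 125.4]
eef_rot: [3.141, 0.0, -3.021]
force: [-1.4, 0.4, -0.4]
gripper_width: 23.0
```

```bash
python3 st.py
```

```text
t 20.0 tcp [484.27  51.87 125.36] rpy [ 3.1414e+00  2.0000e-04 -3.0208e+00] x 0.45 y 94.71 Fx -1.35 Fy 0.53 Fz -0.4 tq [0.23 0.04 0.02] w 23.0
```

Emit:
play_rows --motion '[{"x":0,"y":0,"z":0.002,"rx":0,"ry":0,"rz":0,"hand":1},{"x":0,"y":0,"z":0.003,"rx":0,"ry":0,"rz":0,"hand":1},{"x":0,"y":0,"z":0.003,"rx":0,"ry":0,"rz":0,"hand":1}]'

```text
time_s: 20.3
tcp_pos: [484.2, 51.8, 117.0]
eef_rot: [3.141, -0.0, -3.021]
force: [-0.6, 0.5, -1.2]
gripper_width: 23.2
```

```bash
python3 st.py
```

```text
t 20.3 tcp [484.18  51.81 116.98] rpy [ 3.1415 -0.     -3.0208] x 0.36 y 94.67 Fx -0.55 Fy 0.58 Fz -1.24 tq [0.39 0.08 0.01] w 23.2
```

Emit:
play_rows --motion '[{"x":0,"y":0,"z":0.002,"rx":0,"ry":0,"rz":0,"hand":1},{"x":0,"y":0,"z":0.003,"rx":0,"ry":0,"rz":0,"hand":1},{"x":0,"y":0,"z":0.002,"rx":0,"ry":0,"rz":0,"hand":1}]'

```text
time_s: 20.6
tcp_pos: [484.2, 51.8, 110.0]
eef_rot: [3.142, -0.0, -3.021]
force: [-0.3, 1.1, -0.3]
gripper_width: 22.9
```

```bash
python3 st.py
```

```text
t 20.6 tcp [484.18  51.82 109.99] rpy [ 3.1416e+00 -1.0000e-04 -3.0208e+00] x 0.36 y 94.67 Fx -0.16 Fy 1.13 Fz -0.35 tq [ 0.54  0.12 -0.04] w 22.9
```

Emit:
play_rows --motion '[{"x":0,"y":0,"z":0.002,"rx":0,"ry":0,"rz":0,"hand":1},{"x":0,"y":0,"z":0.002,"rx":0,"ry":0,"rz":0,"hand":1},{"x":0,"y":0,"z":0.002,"rx":0,"ry":0,"rz":0,"hand":1}]'

```text
time_s: 20.9
tcp_pos: [484.7, 51.8, 104.6]
eef_rot: [3.142, 0.001, -3.021]
force: [0.4, 0.4, 3.1]
gripper_width: 23.4
```

```bash
python3 st.py
```

```text
t 20.9 tcp [484.68  51.84 104.56] rpy [ 3.1415e+00  1.0000e-03 -3.0206e+00] x 0.85 y 94.64 Fx 0.41 Fy 0.36 Fz 3.08 tq [ 0.17 -0.07 -0.01] w 23.4
```

Emit:
play_rows --motion '[{"x":0,"y":0,"z":0.002,"rx":0,"ry":0,"rz":0,"hand":1},{"x":0,"y":0,"z":0.002,"rx":0,"ry":0,"rz":0,"hand":1},{"x":0,"y":0,"z":0.002,"rx":0,"ry":0,"rz":0,"hand":1},{"x":0,"y":0,"z":0.002,"rx":0,"ry":0,"rz":0,"hand":1}]'

```text
time_s: 21.3
tcp_pos: [484.3, 51.8, 96.2]
eef_rot: [3.142, 0.0, -3.021]
force: [-0.1, 1.0, 4.1]
gripper_width: 23.0
```

```bash
python3 st.py
```

```text
t 21.3 tcp [484.26  51.77  96.17] rpy [ 3.1415e+00  1.0000e-04 -3.0208e+00] x 0.43 y 94.62 Fx 0.02 Fy 0.99 Fz 4.1 tq [ 0.34 -0.04 -0.04] w 23.0
```

Emit:
play_rows --motion '[{"x":0,"y":0,"z":0.002,"rx":0,"ry":0,"rz":0,"hand":1},{"x":0,"y":0,"z":0.002,"rx":0,"ry":0,"rz":0,"hand":1},{"x":0,"y":0,"z":0.002,"rx":0,"ry":0,"rz":0,"hand":1}]'

```text
time_s: 21.6
tcp_pos: [484.0, 51.7, 89.9]
eef_rot: [3.142, -0.0, -3.021]
force: [-0.4, 1.0, 1.0]
gripper_width: 23.4
```

```bash
python3 st.py
```

```text
t 21.6 tcp [483.98  51.72  89.91] rpy [ 3.1416e+00 -5.0000e-04 -3.0209e+00] x 0.14 y 94.6 Fx -0.26 Fy 1.07 Fz 0.99 tq [ 0.59  0.06 -0.04] w 23.4
```

Emit:
play_rows --motion '[{"x":0,"y":0,"z":0.002,"rx":0,"ry":0,"rz":0,"hand":1},{"x":0,"y":0,"z":0.001,"rx":0,"ry":0,"rz":0,"hand":1},{"x":0,"y":0,"z":0,"rx":0,"ry":0,"rz":0,"hand":1}]'

```text
time_s: 21.9
tcp_pos: [484.0, 51.7, 86.9]
eef_rot: [-3.142, -0.001, -3.021]
force: [0.8, 1.0, -2.6]
gripper_width: 23.5
```

```bash
python3 st.py
```

```text
t 21.9 tcp [483.97  51.73  86.9 ] rpy [-3.1416e+00 -6.0000e-04 -3.0209e+00] x 0.13 y 94.61 Fx 0.88 Fy 0.94 Fz -2.6 tq [ 0.59 -0.28 -0.02] w 23.5
```

Emit:
play_rows --motion '[{"x":0,"y":0,"z":0.001,"rx":0,"ry":0,"rz":0,"hand":1},{"x":0,"y":0,"z":0,"rx":0,"ry":0,"rz":0,"hand":1}]'

```text
time_s: 22.1
tcp_pos: [484.1, 51.8, 86.2]
eef_rot: [3.142, -0.0, -3.021]
force: [0.5, 1.1, -1.3]
gripper_width: 23.3
```

Emit:
play_rows --motion '[{"x":0,"y":0,"z":0.001,"rx":0,"ry":0,"rz":0,"hand":1},{"x":0,"y":0,"z":0,"rx":0,"ry":0,"rz":0,"hand":1}]'

```text
time_s: 22.3
tcp_pos: [484.2, 51.8, 85.3]
eef_rot: [3.142, 0.0, -3.021]
force: [-0.2, 1.7, -0.6]
gripper_width: 23.3
```

Emit:
play_rows --motion '[{"x":0,"y":0,"z":0.001,"rx":0,"ry":0,"rz":0,"hand":1},{"x":0,"y":0,"z":0,"rx":0,"ry":0,"rz":0,"hand":1}]'

```text
time_s: 22.5
tcp_pos: [484.3, 51.8, 84.3]
eef_rot: [3.142, 0.0, -3.021]
force: [1.2, 1.0, -1.1]
gripper_width: 23.3
```

Emit:
play_rows --motion '[{"x":0,"y":0,"z":0.001,"rx":0,"ry":0,"rz":0,"hand":1},{"x":0,"y":0,"z":0,"rx":0,"ry":0,"rz":0,"hand":1}]'

```text
time_s: 22.7
tcp_pos: [484.3, 51.8, 83.3]
eef_rot: [3.142, 0.0, -3.021]
force: [0.8, 1.8, -0.2]
gripper_width: 23.4
```

Emit:
play_rows --motion '[{"x":0,"y":0,"z":0.001,"rx":0,"ry":0,"rz":0,"hand":1},{"x":0,"y":0,"z":0,"rx":0,"ry":0,"rz":0,"hand":1}]'

```text
time_s: 22.9
tcp_pos: [484.2, 51.8, 82.2]
eef_rot: [3.142, 0.0, -3.021]
force: [0.2, 0.8, -0.6]
gripper_width: 23.4
```

Emit:
play_rows --motion '[{"x":0,"y":0,"z":0.001,"rx":0,"ry":0,"rz":0,"hand":1},{"x":0,"y":0,"z":0,"rx":0,"ry":0,"rz":0,"hand":1}]'

```text
time_s: 23.1
tcp_pos: [484.3, 51.8, 81.4]
eef_rot: [3.142, 0.0, -3.021]
force: [0.5, 1.8, 2.4]
gripper_width: 23.4
```

Emit:
play_rows --motion '[{"x":0,"y":0,"z":0.0007,"rx":0,"ry":0,"rz":0,"hand":1},{"x":0,"y":0,"z":0,"rx":0,"ry":0,"rz":0,"hand":1}]'

```text
time_s: 23.3
tcp_pos: [484.4, 51.8, 81.0]
eef_rot: [-3.142, 0.0, -3.021]
force: [-1.1, 1.1, 6.6]
gripper_width: 23.2
```

Emit:
play_rows --motion '[{"x":0,"y":0,"z":0.0005,"rx":0,"ry":0,"rz":0,"hand":1},{"x":0,"y":0,"z":0,"rx":0,"ry":0,"rz":0,"hand":1}]'

```text
time_s: 23.5
tcp_pos: [484.5, 51.8, 80.8]
eef_rot: [-3.142, 0.001, -3.02]
force: [-1.7, 1.6, 9.2]
gripper_width: 23.4
```

Emit:
play_rows --motion '[{"x":0,"y":0,"z":0,"rx":0,"ry":0,"rz":0,"hand":1},{"x":0,"y":0,"z":0,"rx":0,"ry":0,"rz":0,"hand":1}]'

```text
time_s: 23.7
tcp_pos: [484.4, 51.8, 80.7]
eef_rot: [-3.142, 0.001, -3.02]
force: [-2.0, 0.7, 8.2]
gripper_width: 23.0
```

```bash
python3 gaps.py
```

```text
t 23.7 tcp [484.44  51.82  80.74] rpy [-3.1416e+00  6.0000e-04 -3.0204e+00] x 0.61 y 94.65 Fx -1.91 Fy 0.99 Fz 8.16 tq [ 0.57  0.91 -0.12] w 23.0
post [494.  -41.4] [39.2 15.1] 7.3 z 69.1 px 146.0 241.0
red [489.6  -4.5] [39.2 14.4] 6.9 z 69.2 px 212.0 241.0
yel [476.1  31.2] [21.1 13.5] 6.9 z 69.1 px 278.0 223.0
blue [471.9  68.8] [21.9 13.2] 8.1 z 69.1 px 349.0 223.0
{'post': np.float64(1.0), 'red': np.float64(38.1), 'yel': np.float64(75.2), 'blue': np.float64(113.0)} rel {'post': np.float64(0.0), 'red': np.float64(37.1), 'yel': np.float64(74.2), 'blue': np.float64(112.0)}
```

Emit:
play_rows --motion '[{"x":0,"y":0,"z":-0.0008,"rx":0,"ry":0,"rz":0,"hand":1},{"x":0,"y":0,"z":0,"rx":0,"ry":0,"rz":0,"hand":1}]'

```text
time_s: 23.95
tcp_pos: [484.3, 51.8, 81.3]
eef_rot: [3.142, 0.0, -3.021]
force: [-2.0, 2.5, 7.1]
gripper_width: 23.4
```

Emit:
play_rows --motion '[{"x":0,"y":0,"z":-0.0003,"rx":0,"ry":0,"rz":0,"hand":1},{"x":0,"y":0,"z":0,"rx":0,"ry":0,"rz":0,"hand":1}]'

```text
time_s: 24.15
tcp_pos: [484.3, 51.8, 81.3]
eef_rot: [3.142, 0.0, -3.021]
force: [-1.4, 2.2, 5.6]
gripper_width: 23.3
```

```bash
python3 st.py
```

```text
t 24.15 tcp [484.29  51.77  81.34] rpy [ 3.1416e+00  2.0000e-04 -3.0207e+00] x 0.46 y 94.62 Fx -1.11 Fy 2.31 Fz 5.59 tq [ 0.68  0.38 -0.09] w 23.3
```

Emit:
play_rows --motion '[{"x":0,"y":0,"z":0,"rx":0,"ry":0,"rz":0,"hand":0.3},{"x":0,"y":0,"z":0,"rx":0,"ry":0,"rz":0,"hand":0},{"x":0,"y":0,"z":0,"rx":0,"ry":0,"rz":0,"hand":0},{"x":0,"y":0,"z":-0.002,"rx":0,"ry":0,"rz":0,"hand":0}]'

```text
time_s: 24.55
tcp_pos: [483.8, 51.5, 82.8]
eef_rot: [-3.141, -0.001, -3.021]
force: [-0.1, -0.8, 0.2]
gripper_width: 42.7
```

```bash
python3 st.py
```

```text
t 24.55 tcp [483.77  51.48  82.79] rpy [-3.1412e+00 -1.2000e-03 -3.0210e+00] x -0.09 y 94.39 Fx -0.16 Fy -0.8 Fz 0.16 tq [ 0.03 -0.01 -0.01] w 42.7
```

Released cleanly with forces near zero. Now I go straight up and check.

Emit:
play_rows --motion '[{"x":0,"y":0,"z":-0.01,"rx":0,"ry":0,"rz":0,"hand":0},{"x":0,"y":0,"z":-0.02,"rx":0,"ry":0,"rz":0,"hand":0},{"x":0,"y":0,"z":-0.03,"rx":0,"ry":0,"rz":0,"hand":0},{"x":0,"y":0,"z":-0.03,"rx":0,"ry":0,"rz":0,"hand":0},{"x":-0.02,"y":-0.02,"z":-0.01,"rx":0,"ry":0,"rz":0,"hand":0}]'

```text
time_s: 25.05
tcp_pos: [507.0, 35.4, 187.7]
eef_rot: [3.14, 0.006, -3.018]
force: [1.0, 0.4, 0.2]
gripper_width: 42.8
```

Emit:
play_rows --motion '[{"x":-0.02,"y":-0.02,"z":0,"rx":0,"ry":0,"rz":0,"hand":0},{"x":-0.01,"y":0,"z":0,"rx":0,"ry":0,"rz":0,"hand":0},{"x":0,"y":0,"z":0,"rx":0,"ry":0,"rz":0,"hand":0},{"x":0,"y":0,"z":0,"rx":0,"ry":0,"rz":0,"hand":0}]'

```text
time_s: 25.45
tcp_pos: [538.0, 18.2, 183.0]
eef_rot: [3.142, -0.001, -3.021]
force: [0.1, -0.0, -0.3]
gripper_width: 42.6
```

```bash
python3 - <<'E'
import gaps
from h import *
a=gaps.a; save('wrist6',a['pixels']); P=pts(a); h=cv2.cvtColor(a['pixels'],cv2.COLOR_RGB2HSV)
m=(cv2.inRange(h,(5,110,60),(55,255,255))>0)&(P[...,2]>95)&(P[...,2]<120)
if m.any():
    z=np.median(P[m][:,2]); v,u=np.nonzero(m); q=plane(a,u,v,z)[:,:2]; r=cv2.minAreaRect(q.astype(np.float32)); d=np.array(r[0])-[495.3,-42.2]
    A=np.c_[P[m][:,:2]-P[m][:,:2].mean(0),np.ones(m.sum())]; print('block top',r,'z',z,'x',d@gaps.st.ex,'y',d@gaps.st.ey,'slope',np.linalg.lstsq(A,P[m][:,2],rcond=None)[0])
E
```

```text
t 25.45 tcp [538.05  18.18 183.05] rpy [ 3.1416e+00 -9.0000e-04 -3.0211e+00] x 49.75 y 54.75 Fx 0.14 Fy -0.04 Fz -0.3 tq [0.   0.07 0.05] w 42.6
post [495.3 -42.3] [38.1 14. ] 6.9 z 69.2 px 249.0 140.0
red [490.8  -5.1] [38.2 13.8] 7.3 z 69.2 px 293.0 140.0
yel [486.3  32.1] [38.3 13.4] 7.7 z 69.4 px 338.0 140.0
blue [481.1  70.9] [37.9 12.4] 10.2 z 69.1 px 387.0 130.0
{'post': np.float64(-0.1), 'red': np.float64(37.4), 'yel': np.float64(74.8), 'blue': np.float64(114.0)} rel {'post': np.float64(0.0), 'red': np.float64(37.5), 'yel': np.float64(74.9), 'blue': np.float64(114.1)}
block top ((485.15625, 50.0914421081543), (29.771984100341797, 26.259965896606445), 6.857069969177246) z 114.12510541485321 x 1.1145427866832307 y 92.84052856830334 slope [-2.27855684e-02  1.68028956e-01  1.13410622e+02]
```

View pics/wrist6.png

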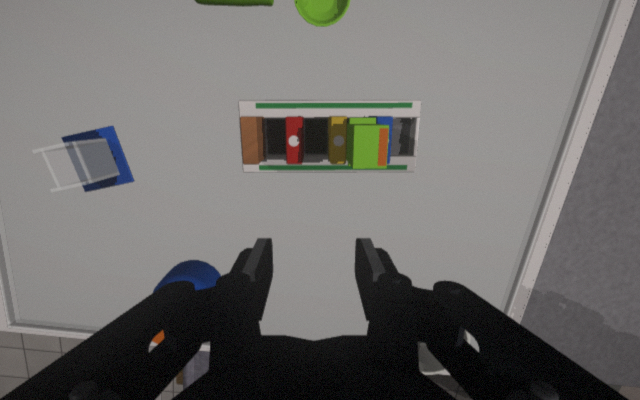

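```bash
python3 - <<'E'
from h import *
a=load('wrist'); P=pts(a); h=cv2.cvtColor(a['pixels'],cv2.COLOR_RGB2HSV)
m=(cv2.inRange(h,(5,110,60),(55,255,255))>0)&(P[...,2]>105)&(P[...,2]<122)
m=cv2.erode(m.astype(np.uint8),np.ones((5,5)))>0; v,u=np.nonzero(m); k=(u>355)&(u<385); print(u.min(),u.max(),v.min(),v.max())
p=P[m]; print(np.percentile(p[:,2],[1,10,50,90,99]).round(1))
p=p[p[:,2]>112]; A=np.c_[p[:,:2]-p[:,:2].mean(0),np.ones(len(p))]; print(np.linalg.lstsq(A,p[:,2],rcond=None)[0], len(p), p.mean(0))
b=cam('top');c=cv2.cvtColor(b['pixels'],cv2.COLOR_RGB2HSV)
for n,(lo,hi) in dict(spoon=((35,120,100),(50,255,255)),pot=((5,150,120),(18,255,255))).items():
    mm=cv2.inRange(c,lo,hi); mm[:95]=0;mm[230:]=0;mm[:,:190]=0;mm[:,380:]=0
    kk,l,s,ce=cv2.connectedComponentsWithStats(mm)
    print(n,[(s[i].tolist(),ce[i].round(1)) for i in range(1,kk) if s[i,4]>40])
E
```

```text
354 386 127 166
[112.7 113.3 114.2 115.  115.6]
[-4.07634208e-03  1.51706379e-02  1.14176463e+02] 1183 [484.84693334  50.57373858 114.17646327]
spoon [([249, 170, 10, 14, 88], array([253.5, 175.9])), ([265, 209, 16, 15, 165], array([272.1, 216.3])), ([285, 211, 23, 7, 96], array([297., 214.]))]
pot [([298, 104, 18, 19, 266], array([306.7, 113. ]))]
```

```bash
python3 -c "
from h import *
print(workorder.job_done(), bot.state()['time_s'])"
```

```text
the job is handed in; nothing more can be done
the job is handed in; nothing more can be done
```

The job is handed in, at about 26 s of the 72 s allowed. `job_done()` gives no verdict, so what follows rests on my own checks.

I gripped the lime block about 60 mm above its bottom and turned it to the toy's 7° yaw. For each gap I felt for light contact on the part already set, then pressed down until the pad force rose, each time about 5–11 N by wrist force less sliding friction. After the third gap I released the block and pulled clear.

**Gaps:** the last wrist view gave red 37.5 mm from the post, yellow 37.4 mm from red and blue about 39.2 mm from yellow, against a target of 38 ± 1.6.
- **Blue:** the block partly hides it in that view, so that figure reads high. While the block was still pressed home it measured 37.8 mm.
- **Scatter:** the camera readings of the gaps vary by about 0.5–0.8 mm between views. Some came out lower (red at 36.7, yellow at 37.1). The contacts felt at 19.0, 57.0 and 94.7 mm are about 38 mm apart.

**Block:** it stands with its bottom about 13 mm above the toy's underside (limit 17.5), tilted about 0.016 rad. The wrist force is near zero and the gripper is clear. A first fit gave a tilt of 0.17 rad, but it included points from the block's side face, so I redid it on the top face only.

**Other objects:** the spoon and snack pot are where they were in the top view. I did not re-measure the ramekin; the arm never went near it.

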